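# Put the returned bottles and crates away behind the rack's lip

### The arm

A 6-joint arm with a two-finger parallel gripper is mounted at the origin on the work surface. World frame = base frame: x ahead of the robot, y to its left, z up, the work surface at z = 0. Lengths are in m, angles in rad, forces in N, time in s.
With the tool pointing down it reaches from about 0.3 to 0.875 m from the base axis. Payload 6.4 kg.
Tool frame: the origin (TCP) lies at the very end of the fingers, on their centre line; the grasp point (between the pads) lies 19 mm behind it; z points along the fingers, y is the line along which they close (so a half turn about z gives the same grasp; the last joint's range is limited). The gripper opens to 85 mm and grips with 20 to 120 N. Pads are 22 mm wide; open, the fingers measure 114 mm over their backs; the gripper's body (76 mm by 85 mm) begins 54 mm behind the grasp point. The pads swing forward as they close: fully open they stand 13 mm farther back than shut.
Start: joints at [0.976, 0.181, 1.607, -0, 1.354, -0.206], TCP at [0.218, 0.532, 0.231] pointing down, gripper open.
Joint ranges: [-2.99, 2.99], [-0.89, 2.07], [0.3, 2.58], [-1.14, 4.28], [0, 2.63], [-3.12, 3.12]. Speed limits (rad/s): [2.57, 2.57, 3.01, 3.14, 3.14, 3.14].

### API

Orientations are given as a unit quaternion [w, x, y, z].
In Python, from bench import ctrl gives the robot as it stands.
- The arm moves only by the tool creep_tool, called after "Call:" as a command line: name --argument value ..., lists and objects as JSON in quotes. Schema: {"type":"object","properties":{"moves":{"type":"array","items":{"type":"object","properties":{"trans":{"type":"array","items":{"type":"number"},"minItems":3,"maxItems":3},"rot":{"type":"array","items":{"type":"number"},"minItems":3,"maxItems":3},"finger_gap":{"type":"number"}},"additionalProperties":false,"required":["finger_gap"]},"minItems":1,"maxItems":10},"only":{"type":"string"},"quiet":{"type":"boolean"},"lines":{"type":"string"}},"required":["moves"],"additionalProperties":false}. moves is a list of rows, 1 to 10 of them, each an object with the fields trans (a list: dx, dy, dz in units of 100 mm), rot (a list: a rotation vector rx, ry, rz in units of 0.2 rad), finger_gap (the opening from 0.0 (shut) to 1.0 (fully open)); a field left out counts as zero (the opening has to be given); each row is the pose to reach, as a shift and turn from the pose commanded when the call began, along the tool's axes at that moment; what a row does not reach only later rows make up. A row lasts 1/8 s, in which the tool goes at most 0.0625 m and 0.188 rad, less where a joint would pass 70% of its speed; a pose out of reach is approached as far as the arm can. The fingers move at their own pace and stop on an object; the grip force is fixed at half the most. Time passes only in rows, so rows that do not move let the fingers close. The tool returns the time, the measured TCP pose, the force, the opening and the grip force at its end. only (a regular expression) keeps the lines of the reply that match it, lines (a string "A,B") keeps lines A to B, and quiet returns only ok. Input that does not fit is refused with a message, and nothing moves.
- ctrl.get_obs(): the state, without advancing time (a new reading comes with each control period).
- ctrl.camera(name): name is "scene" or "top" or "wrist"; returns the picture (400x640x3 uint8, blue, green, red); there is no depth.
- ctrl.camera_params(name): a dict with "fovy" (degrees; the focal length in pixels is half the picture's height over the tangent of half this angle, whatever the lens; pixels are square), "cx", "cy" (the principal point, pixels), "view" (4x4, takes a point from world to camera coordinates). Camera axes: x right, y up, looking along -z (the intrinsics and any distortion apply to the point x, -y, -z); pixel columns grow to the right and rows downward; lengths in m; the calibration is good to about 2 mm. A picture is of the moment at which its call begins: read the wrist's pose just before it. camera_params takes no time and is no camera call; for the wrist camera it gives the pose at the moment of the call.
- ctrl.hand_in(): hands the job in; it is judged then, once.
The state is a dict: "time_s": time; "q": joint angles; "dq": joint speeds; "joint_efforts": joint torques, N m; "eef_pos": TCP position; "eef_rot": TCP orientation; "wrist_force": force on the tool from outside, world axes, zero at the start; "torque": the same for the moment, N m; "opening": opening from 0.0 (shut) to 1.0 (fully open); "grasp_force": force on a finger pad.
Only numpy, scipy, OpenCV 4.12 (cv2) and the standard library are available. Lean on these libraries where they do the work, as an engineer would, in place of code of your own. Each camera call takes 0.05 s, during which the arm holds its last target. There are 200 camera calls.

### The job

Put the returns away in the steel rack: lift every small green bottle over the lip and stand it upright on the floor of the rack's long bay, and lift both small white crates, emptied, over the lip into the other bay, stacked one on the other, the lower one's notch down over the brass key and the upper one's notch over the key of the lower, so that both sit level and fully down. Either crate may be the lower one. Leave everything else on the bench where it is.

Things in the scene. Friction and masses are not known exactly. Their poses are not given: they have to be found in the camera images.
- rack: dark steel rack fixed to the bench, 163 (its x) x 370 (y) mm. Origin: centre of underside, z up; the plain steel retaining lip is on its -x side. Floor at z 30 mm; lip, end walls and partition between the two bays rise to z 75, back wall (+x) to 90; walls 4 mm, open above. Inside x -77.5 to 77.5 mm; crate bay y 26 to 181, bottle bay y -181 to 22.
- rack_key (a point): foot of the brass key on the crate bay's floor near the back wall: x 66, y 103.5, z 30 mm in the rack frame, same axes. Key 22 mm wide (y), 8 thick (x), 10 high. A crate with its +x end to the back wall and its notch over this key lies centred in the bay: 7 mm play in x to lip and back wall, 4 mm in y on the key.
- bottle_bay (a point): centre of the floor of the rack's bottle bay (155 (x) x 203 (y) mm, bare), x 0, y -79.5, z 30 mm in the rack frame, same axes.
- tray_a: small wooden crate, white outside, open on top, 140 (its x) x 136 (y) x 55 mm high, walls 8 mm, 0.35 kg. Origin: centre of its underside, z up. A bare wood partition 12 mm thick runs along x at y = 0, top level with the rim: grip it across, a finger in each 54 mm wide compartment (floor 17 mm above the underside). Key and notch on the +x end. A bottle may stand in it.
- tray_a_notch (a point): middle of the notch of tray_a at underside level: x 66, y 0, z 0 mm in the crate's frame, same axes. The notch, 30 mm wide and 12 mm high, is cut in the lower edge of the +x end wall only; it takes the key of whatever is below.
- tray_a_key (a point): foot of the key of tray_a at rim level: x 66, y 0, z 55 mm in the crate's frame, same axes. The key is a block 22 mm wide (y), 8 mm thick (x), standing 10 mm above the middle of the +x end wall.
- tray_b: small wooden crate, white outside, open on top, 140 (its x) x 136 (y) x 55 mm high, walls 8 mm, 0.35 kg. Origin: centre of its underside, z up. A bare wood partition 12 mm thick runs along x at y = 0, top level with the rim: grip it across, a finger in each 54 mm wide compartment (floor 17 mm above the underside). Key and notch on the +x end.
- tray_b_notch (a point): middle of the notch of tray_b at underside level: x 66, y 0, z 0 mm in the crate's frame, same axes. The notch, 30 mm wide and 12 mm high, is cut in the lower edge of the +x end wall only; it takes the key of whatever is below.
- tray_b_key (a point): foot of the key of tray_b at rim level: x 66, y 0, z 55 mm in the crate's frame, same axes. The key is a block 22 mm wide (y), 8 mm thick (x), standing 10 mm above the middle of the +x end wall.
- bottle_1: small green glass bottle, 130 mm tall, 0.18 kg: round body 46 mm across up to 70 mm, shoulder narrowing to 90 mm, neck 26 mm across from there to 118 mm, thick lip 31 mm across at the top. Origin: centre of its base, z up along the bottle. Stands upright at the start, in a compartment of tray_a (base 17 mm above the crate's underside). May be absent.
- bottle_2: small green glass bottle, 130 mm tall, 0.18 kg: round body 46 mm across up to 70 mm, shoulder narrowing to 90 mm, neck 26 mm across from there to 118 mm, thick lip 31 mm across at the top. Origin: centre of its base, z up along the bottle. Stands upright at the start on the bench. May be absent.
- bottle_3: small green glass bottle, 130 mm tall, 0.18 kg: round body 46 mm across up to 70 mm, shoulder narrowing to 90 mm, neck 26 mm across from there to 118 mm, thick lip 31 mm across at the top. Origin: centre of its base, z up along the bottle. Stands upright at the start on the bench. May be absent.
- bottle_4: small green glass bottle, 130 mm tall, 0.18 kg: round body 46 mm across up to 70 mm, shoulder narrowing to 90 mm, neck 26 mm across from there to 118 mm, thick lip 31 mm across at the top. Origin: centre of its base, z up along the bottle. Stands upright at the start on the bench. May be absent.
- bottle_5: small green glass bottle, 130 mm tall, 0.18 kg: round body 46 mm across up to 70 mm, shoulder narrowing to 90 mm, neck 26 mm across from there to 118 mm, thick lip 31 mm across at the top. Origin: centre of its base, z up along the bottle. Stands upright at the start on the bench. May be absent.
- tall_a: bystander: tall green glass bottle, 220 mm high, 62 mm across; not one of the small ones. Origin: centre of its underside.
- tall_b: bystander: tall green glass bottle, 220 mm high, 62 mm across; not one of the small ones. Origin: centre of its underside.
- stopper: bystander: black rubber stopper, 28 mm across, 26 mm high, standing. Origin: centre of its underside.
- tin: bystander: steel tin, 56 mm across, 50 mm high. Origin: centre of its underside.
- tape: bystander: roll of brown tape lying flat, 90 mm across, 45 mm high. Origin: centre of its underside.
- brush: bystander: hand brush lying down, at the far side. Origin: centre of its underside.
- batten: bystander: offcut of dark wood 200 x 45 x 25 mm. Origin: centre of its underside.
- carton: bystander: cardboard carton 110 x 80 x 70 mm. Origin: centre of its underside.

How it is judged:
At the end, for the whole second after the job is handed in: Bottles upright (0.12 rad), still, on the bottle bay's floor, within 65 mm (x) and 90 mm (y) of its centre. One crate's notch at the rack key, the other's at the lower crate's key: within 10 mm (x), 7 mm (y), 5 mm (height); level within 0.04 rad, in line with the rack within 0.1 rad (x of bottle_1 in the frame of bottle_bay between -0.065 and 0.065 m and y of bottle_1 in the frame of bottle_bay between -0.09 and 0.09 m and z of bottle_1 in the frame of bottle_bay between -0.006 and 0.008 m and angle between each of bottle_1, bottle_2, bottle_3, bottle_4, bottle_5's own z axis and vertical below 0.12 rad and linear speed of each of bottle_1, bottle_2, bottle_3, bottle_4, bottle_5 below 0.03 m/s and x of bottle_2 in the frame of bottle_bay between -0.065 and 0.065 m and y of bottle_2 in the frame of bottle_bay between -0.09 and 0.09 m and z of bottle_2 in the frame of bottle_bay between -0.006 and 0.008 m and x of bottle_3 in the frame of bottle_bay between -0.065 and 0.065 m and y of bottle_3 in the frame of bottle_bay between -0.09 and 0.09 m and z of bottle_3 in the frame of bottle_bay between -0.006 and 0.008 m and x of bottle_4 in the frame of bottle_bay between -0.065 and 0.065 m and y of bottle_4 in the frame of bottle_bay between -0.09 and 0.09 m and z of bottle_4 in the frame of bottle_bay between -0.006 and 0.008 m and x of bottle_5 in the frame of bottle_bay between -0.065 and 0.065 m and y of bottle_5 in the frame of bottle_bay between -0.09 and 0.09 m and z of bottle_5 in the frame of bottle_bay between -0.006 and 0.008 m and ((x of tray_a_notch in the frame of rack_key between -0.01 and 0.01 m and y of tray_a_notch in the frame of rack_key between -0.007 and 0.007 m and z of tray_a_notch in the frame of rack_key between -0.005 and 0.005 m and angle between the x axis of each of tray_a, tray_b and the x axis of rack, either way round below 0.1 rad and angle between each of tray_a, tray_b's own z axis and vertical below 0.04 rad and linear speed of each of tray_a, tray_b below 0.03 m/s and x of tray_b_notch in the frame of tray_a_key between -0.01 and 0.01 m and y of tray_b_notch in the frame of tray_a_key between -0.007 and 0.007 m and z of tray_b_notch in the frame of tray_a_key between -0.005 and 0.005 m) or (x of tray_b_notch in the frame of rack_key between -0.01 and 0.01 m and y of tray_b_notch in the frame of rack_key between -0.007 and 0.007 m and z of tray_b_notch in the frame of rack_key between -0.005 and 0.005 m and angle between the x axis of each of tray_b, tray_a and the x axis of rack, either way round below 0.1 rad and angle between each of tray_b, tray_a's own z axis and vertical below 0.04 rad and linear speed of each of tray_b, tray_a below 0.03 m/s and x of tray_a_notch in the frame of tray_b_key between -0.01 and 0.01 m and y of tray_a_notch in the frame of tray_b_key between -0.007 and 0.007 m and z of tray_a_notch in the frame of tray_b_key between -0.005 and 0.005 m))); the robot touches nothing.
It fails at once if a bystander is moved more than 50 mm (distance of any of tall_a, tall_b, stopper, tin, tape, brush, batten, carton from where it was at the start of the episode above 0.05 m).
Of bottle_1, bottle_2, bottle_3, bottle_4, bottle_5 only 3 to 5 are there at a start; the rules pass over those that are not, and their reading is None.
At some moment in a run one of tray_a, tray_b may be knocked a few centimetres aside while the robot is not near it.
It also fails if it takes over 210 s, if anything falls off the work surface, if the arm or the gripper's body presses on something with over 40 N, if the wrist force passes 120 N, or if a joint passes its speed limit or range.

## Working session

There is one attempt and no reset: what is moved stays moved. The work goes in short steps, Python scripts to look and compute and a tool call to move; the robot and the scene stay as the last step left them, time stands still between calls to the robot, and variables do not carry over. Pictures are saved under pics/ and viewed, at most 14 in all, crops included, and the job is handed in when it is done.

```bash
ls; mkdir -p pics; cat > h.py <<'E'
import numpy as np, cv2
from bench import ctrl
def snap(n,f):
    p=ctrl.camera_params(n); im=ctrl.camera(n); cv2.imwrite('pics/'+f,im); return im,p
E
python3 - <<'E'
from h import *
for n in ['scene','top','wrist']:
    im,p=snap(n,n+'0.png'); print(n,{k:(np.round(v,4).tolist() if k=='view' else v) for k,v in p.items()})
print(ctrl.get_obs())
E
```

```text
bench.py
pics
scene {'fovy': 44.9293401236545, 'cx': 315.8695930741828, 'cy': 203.64259212441505, 'view': [[0.1843, 0.9829, 0.0018, -0.0715], [-0.5888, 0.1089, 0.8009, 0.25], [0.787, -0.1487, 0.5988, -1.7589], [0.0, 0.0, 0.0, 1.0]]}
top {'fovy': 45.29384962901279, 'cx': 315.9639402123823, 'cy': 196.2785760190158, 'view': [[0.0194, -0.9998, 0.0036, -0.0305], [0.986, 0.0197, 0.1655, -0.5219], [-0.1655, 0.0003, 0.9862, -1.3514], [0.0, 0.0, 0.0, 1.0]]}
wrist {'fovy': 59.617342967953086, 'cx': 317.4702875150918, 'cy': 201.7962438346451, 'view': [[0.3791, 0.9254, -0.0016, -0.5746], [-0.8934, 0.3655, -0.2613, 0.0331], [-0.2413, 0.1005, 0.9652, -0.3782], [0.0, 0.0, 0.0, 1.0]]}
{'time_s': 0.15, 'q': array([ 9.75689383e-01,  1.81393919e-01,  1.60775614e+00, -9.51312564e-06,
        1.35378974e+00, -2.06301476e-01]), 'dq': array([ 4.85058479e-05,  2.54852046e-04, -2.16709550e-03,  5.08109935e-04,
        8.19410293e-04,  1.31711256e-04]), 'joint_efforts': array([-8.11576847e-04, -4.45264614e+01, -3.51690173e+01, -4.37804019e-04,
        5.87731498e-03, -2.60223800e-05]), 'eef_pos': array([0.21772469, 0.5317406 , 0.23058859]), 'eef_rot': array([-2.58461078e-04,  1.93179502e-01,  9.81163201e-01, -6.22026156e-04]), 'wrist_force': array([ 0.51308757, -0.07620486,  1.14635417]), 'torque': array([-0.01341674,  0.01099087, -0.04560588]), 'grasp_force': 0.0, 'opening': 0.999220485396149}
```
View pics/top0.png

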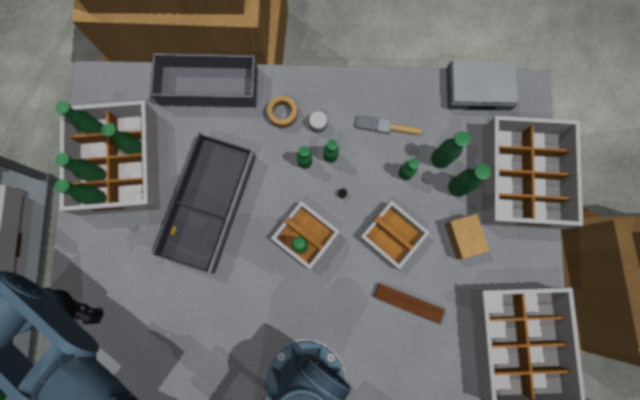

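View pics/scene0.png

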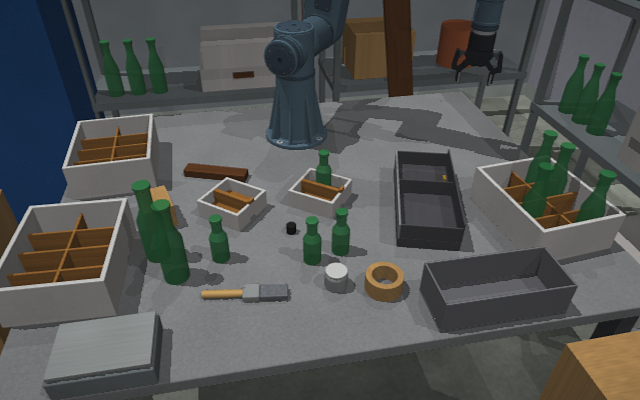

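Top view: rack centred near (204,202) with its key at (173,230), tray_a with a bottle at (305,236), tray_b at (394,236), and small bottles near (305,157), (331,150) and (409,170). Tall bottles at (450,150) and (468,180). The scene view shows the same four small bottles.

```bash
python3 - <<'E'
from h import *
im=cv2.imread('pics/top0.png')
cv2.imwrite('pics/top0c.png',cv2.resize(im[125:280,150:440],None,fx=2.75,fy=2.75,interpolation=cv2.INTER_CUBIC))
im=cv2.imread('pics/scene0.png')
cv2.imwrite('pics/scene0c.png',cv2.resize(im[140:275,190:470],None,fx=2.8,fy=2.8,interpolation=cv2.INTER_CUBIC))
E
```

View pics/top0c.png

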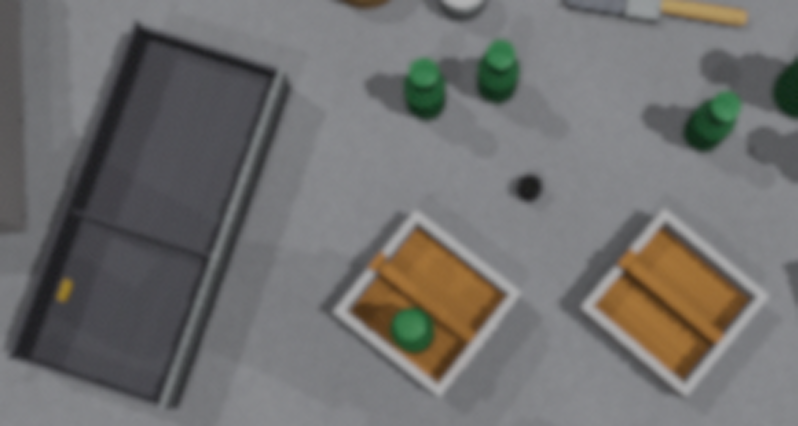

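View pics/scene0c.png

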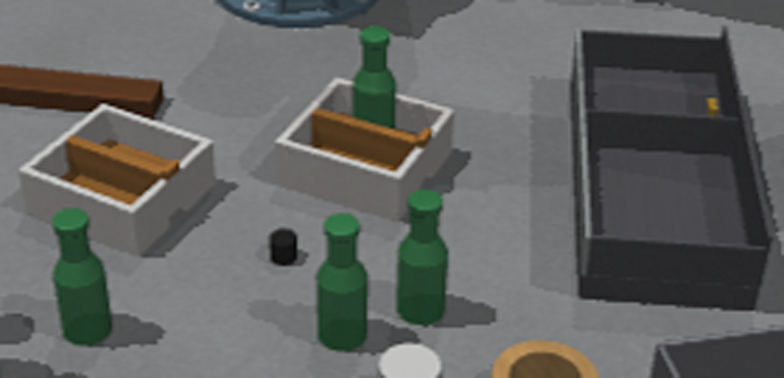

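Key blocks at the upper-left ends of both crates (crop (377,263) and (627,260)) put crate yaw near 51°. The rack's back wall is on the left, with yaw near 72°. Next I triangulate these features from the two views.

```bash
cat >> h.py <<'E'
def ray(p,uv,k=0.):
    f=200/np.tan(np.radians(p['fovy'])/2); x=np.array([(uv[0]-p['cx'])/f,(uv[1]-p['cy'])/f])
    d=x.copy()
    for _ in range(8): d=x/(1+k*(d@d))
    R=p['view'][:3,:3]; t=p['view'][:3,3]
    v=R.T@np.array([d[0],-d[1],-1]); return -R.T@t, v/np.linalg.norm(v)
def proj(p,X,k=0.):
    f=200/np.tan(np.radians(p['fovy'])/2)
    c=p['view'][:3,:3]@X+p['view'][:3,3]; d=np.array([c[0],-c[1]])/-c[2]; d=d*(1+k*(d@d))
    return d*f+[p['cx'],p['cy']]
def onplane(p,uv,z,k=0.):
    o,d=ray(p,uv,k); return o+d*(z-o[2])/d[2]
def tri(p1,u1,p2,u2,k1=0.,k2=0.):
    A=[];b=[]
    for o,d in (ray(p1,u1,k1),ray(p2,u2,k2)):
        M=np.eye(3)-np.outer(d,d);A.append(M);b.append(M@o)
    X=np.linalg.lstsq(np.vstack(A),np.hstack(b),rcond=None)[0]
    return X,np.hypot(*(proj(p1,X,k1)-u1)),np.hypot(*(proj(p2,X,k2)-u2))
E
cat > pts.py <<'E'
P={'b_l':((424,70),(425,201)),'b_m':((500,53),(342,225)),'b_r':((725,105),(72,220)),'b_t':((411,326),(375,37)),
'rkey':((65,288),(712,102)),
'a_top':((416,214),(404,177)),'a_r':((519,293),(278,143)),'a_bot':((438,392),(338,82)),'a_l':((335,312),(453,113)),
'b_top':((665,212),(133,208)),'b_rr':((767,297),(24,170)),'b_bot':((686,392),(105,106)),'b_ll':((582,306),(213,143)),
'akey':((377,263),(424,135)),'bkey':((627,260),(172,167)),
'r_bf':((138,30),(768,242)),'r_bn':((15,354),(728,30)),'r_lf':((285,80),(583,250)),'r_ln':((172,404),(577,33))}
def full(k):
    import numpy as np
    a,b=P[k]; return (np.array(a)+.5)/2.75-.5+[150,125],(np.array(b)+.5)/2.8-.5+[190,140]
E
python3 - <<'E'
from h import *; from pts import *
from scipy.optimize import least_squares
t=ctrl.camera_params('top');s=ctrl.camera_params('scene')
def go(k1,k2,pr=False):
    r=[]
    for n in P:
        a,b=full(n);X,e1,e2=tri(t,a,s,b,k1,k2)
        if pr: print(n,np.round(X,4),round(e1,1),round(e2,1))
        r+= [e1,e2]
    return r
go(0,0,True)
for k1 in (-.2,-.1,0,.1):
  for k2 in (-.2,-.1,0,.1): print(k1,k2,np.sqrt(np.mean(np.square(go(k1,k2)))).round(2))
E
```

```text
b_l [0.637  0.0163 0.13  ] 0.2 0.2
b_m [ 0.6563 -0.0605  0.1296] 0.0 0.0
b_r [ 0.607  -0.287   0.1293] 0.1 0.1
b_t [0.3786 0.0229 0.1435] 0.4 0.3
rkey [0.4176 0.3874 0.0458] 0.1 0.1
a_top [0.502  0.0259 0.0557] 1.2 1.2
a_r [ 0.4209 -0.0854  0.0548] 0.3 0.3
a_bot [ 0.3176 -0.0042  0.054 ] 0.1 0.1
a_l [0.3976 0.1046 0.053 ] 0.2 0.2
b_top [ 0.5082 -0.2367  0.0593] 0.3 0.3
b_rr [ 0.4217 -0.341   0.0557] 0.8 0.8
b_bot [ 0.3226 -0.2567  0.0566] 0.5 0.5
b_ll [ 0.4087 -0.1507  0.0548] 0.3 0.3
akey [0.448  0.0615 0.0647] 0.1 0.1
bkey [ 0.4563 -0.1957  0.0648] 0.5 0.5
r_bf [0.6884 0.3208 0.0793] 0.6 0.8
r_bn [0.3476 0.4236 0.09  ] 1.6 1.4
r_lf [0.6428 0.166  0.0564] 0.2 0.3
r_ln [0.3011 0.2666 0.0763] 1.5 1.3
-0.2 -0.2 0.6
-0.2 -0.1 0.57
-0.2 0 0.65
-0.2 0.1 0.81
-0.1 -0.2 0.77
-0.1 -0.1 0.63
-0.1 0 0.58
-0.1 0.1 0.64
0 -0.2 1.0
0 -0.1 0.79
0 0 0.65
0 0.1 0.59
0.1 -0.2 1.24
0.1 -0.1 1.01
0.1 0 0.81
0.1 0.1 0.67
```

Heights agree (crate rim about 55 mm, bottles 130/147 mm), so distortion is small. Next I fit the rack and crate poses.

```bash
cat >> h.py <<'E'
def yawnow(o=None):
    from scipy.spatial.transform import Rotation as Ro
    o=o or ctrl.get_obs(); R=Ro.from_quat(o['eef_rot'],scalar_first=True).as_matrix(); return R
def want(x,y,z,yaw=None):
    o=ctrl.get_obs();R=yawnow(o);d=R.T@(np.array([x,y,z])-o['eef_pos']);c=np.degrees(np.arctan2(R[1,0],R[0,0]))
    rz=0 if yaw is None else -np.radians((yaw-c+180)%360-180)
    print('want',(x,y,z),'d',np.round(d,4),'rz',round(rz,3),'yaw',round(c,2),'t',round(o['time_s'],2))
E
python3 - <<'E'
from h import *; from pts import *
from scipy.optimize import least_squares
t=ctrl.camera_params('top');s=ctrl.camera_params('scene')
M={'rack':{'rkey':(.066,.1035,.04),'r_bf':(.0815,-.185,.09),'r_bn':(.0815,.185,.09),'r_lf':(-.0815,-.185,.075),'r_ln':(-.0815,.185,.075)},
'a':{'a_top':(.07,-.068,.055),'a_r':(-.07,-.068,.055),'a_bot':(-.07,.068,.055),'a_l':(.07,.068,.055),'akey':(.066,0,.065)},
'b':{'b_top':(.07,-.068,.055),'b_rr':(-.07,-.068,.055),'b_bot':(-.07,.068,.055),'b_ll':(.07,.068,.055),'bkey':(.066,0,.065)}}
for o,m in M.items():
    def W(q,X): c,n=np.cos(q[2]),np.sin(q[2]); return np.array([q[0]+c*X[0]-n*X[1],q[1]+n*X[0]+c*X[1],X[2]])
    def f(q): return np.hstack([np.hstack([proj(t,W(q,np.array(X)))-full(n)[0],proj(s,W(q,np.array(X)))-full(n)[1]]) for n,X in m.items()])
    r=least_squares(f,[.45,.1,1.],loss='soft_l1');print(o,r.x.round(4),np.degrees(r.x[2]).round(2));print(f(r.x).reshape(-1,4).round(1).tolist())
want(.637,.0163,.25,72)
E
```

```text
rack [0.4983 0.2937 1.2732] 72.95
[[0.6, -0.2, -0.4, 1.8], [-0.1, -4.9, 0.6, -0.4], [-2.4, 0.3, -1.0, -0.1], [0.6, -4.5, -0.2, -3.3], [-2.7, 0.9, -0.7, -0.1]]
a [0.4092 0.0098 0.9231] 52.89
[[-0.7, -1.4, -1.4, 1.1], [0.3, -0.1, -0.9, 0.1], [0.2, 1.8, -0.6, -1.1], [-1.0, 0.0, 0.5, -0.7], [-0.4, -0.4, 0.3, 0.1]]
b [ 0.4146 -0.2466  0.8719] 49.96
[[-0.5, -1.0, -0.1, 2.0], [0.2, 0.0, -1.8, 0.2], [-0.7, 1.8, -0.4, -0.6], [-0.8, 0.3, 0.1, -0.4], [-0.3, -0.3, -0.6, 0.1]]
want (0.637, 0.0163, 0.25) d [-0.5834 -0.3181 -0.0191] rz 1.496 yaw 157.72 t 0.15
```

```bash
python3 -c "
from h import *
want(.45,.22,.40,73)
p=ctrl.camera_params('wrist');print(-p['view'][:3,:3].T@p['view'][:3,3])"
```

```text
want (0.45, 0.22, 0.4) d [-0.3331 -0.2006 -0.1692] rz 1.479 yaw 157.72 t 0.15
[0.15620685 0.55765586 0.37289415]
```

Units first: shifts go in units of 100 mm and turns go in units of 0.2 rad. So -0.15 m is -1.5, -0.1 m is -1, 1.479 rad is 7.395.

Call:
creep_tool --moves '[{"trans":[0, 0, -0.6], "rot":[0, 0, 0.9], "finger_gap":1}, {"trans":[-0.5, -0.3, -1.2], "rot":[0, 0, 1.85], "finger_gap":1}, {"trans":[-1, -0.6, -1.7], "rot":[0, 0, 2.75], "finger_gap":0.6}, {"trans":[-1.5, -0.9, -1.7], "rot":[0, 0, 3.7], "finger_gap":0.6}, {"trans":[-2, -1.2, -1.7], "rot":[0, 0, 4.6], "finger_gap":0.6}, {"trans":[-2.5, -1.5, -1.7], "rot":[0, 0, 5.5], "finger_gap":0.6}, {"trans":[-3, -1.8, -1.7], "rot":[0, 0, 6.45], "finger_gap":0.6}, {"trans":[-3.33, -2, -1.7], "rot":[0, 0, 7.395], "finger_gap":0.6}, {"trans":[-3.33, -2, -1.7], "rot":[0, 0, 7.395], "finger_gap":0.6}]'

```text
time_s: 1.27
eef_pos: [0.4519, 0.2179, 0.4006]
eef_rot: [0.0, 0.806, 0.592, -0.001]
wrist_force: [-0.4, 0.0, -0.7]
opening: 0.598
grasp_force: 0.0
```

```bash
python3 - <<'E'
from h import *
im,p=snap('wrist','w1.png'); np.save('w1.npy',p['view']); want(.45,.22,.4,73)
E
```

```text
want (0.45, 0.22, 0.4) d [ 0.0002 -0.001   0.0007] rz -0.003 yaw 72.82 t 1.32
```

View pics/w1.png

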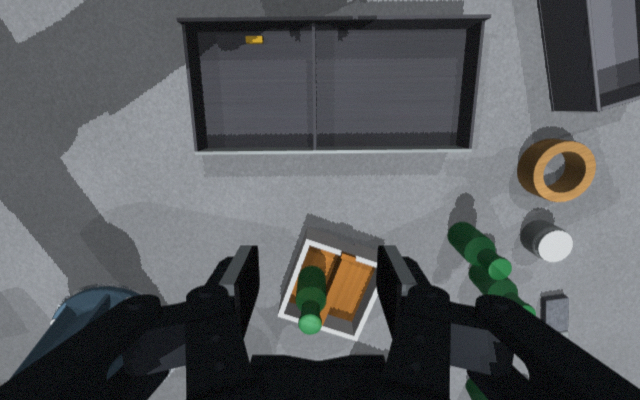

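Wrist view: rack lip top corners at (195,152) and (472,150), back-wall top corners at (180,19) and (489,15), key at (254,40). tray_a with its bottle is at (330,290), and a small bottle's lip is at (499,268).

```bash
python3 - <<'E'
from h import *
from scipy.optimize import least_squares
p=ctrl.camera_params('wrist')
pts=[((195,152),(-.0815,.185,.075)),((472,150),(-.0815,-.185,.075)),((180,20),(.0815,.185,.09)),((489,16),(.0815,-.185,.09)),((254,37),(.066,.1035,.04)),((314,149),(-.0815,.024,.075))]
for uv,X in pts: print(onplane(p,uv,X[2]).round(4))
print(np.linalg.norm(onplane(p,(195,152),.075)-onplane(p,(472,150),.075)))
def W(q,X): c,n=np.cos(q[2]),np.sin(q[2]); return np.array([q[0]+c*X[0]-n*X[1],q[1]+n*X[0]+c*X[1],X[2]])
def f(q): return np.hstack([proj(p,W(q,np.array(X)),q[3])-uv for uv,X in pts])
r=least_squares(f,[.49,.29,1.27,0],loss='soft_l1');print(r.x.round(4),np.degrees(r.x[2]),f(r.x).reshape(-1,2).round(1).tolist())
print(onplane(p,(499,268),.13),onplane(p,(311,323),.147))
from pts import *
t=ctrl.camera_params('top')
for k,z in [('r_bf',.09),('r_bn',.09),('r_lf',.075),('r_ln',.075),('b_l',.13),('b_t',.147)]: print(k,onplane(t,full(k)[0],z).round(4))
E
```

```text
[0.2958 0.2764 0.075 ]
[0.6501 0.1697 0.075 ]
[0.344  0.4259 0.09  ]
[0.6923 0.3225 0.09  ]
[0.4156 0.3937 0.04  ]
[0.4491 0.2332 0.075 ]
0.37010487288622806
[ 0.4965  0.3018  1.2786 -0.0448] 73.2576153399156 [[0.7, -0.2], [-1.6, -0.1], [-0.5, -2.4], [-0.9, -0.3], [1.0, 0.9], [1.2, 1.6]]
[0.63430125 0.02250112 0.13      ] [0.38165974 0.02740912 0.147     ]
r_bf [0.6846 0.3163 0.09  ]
r_bn [0.3463 0.4194 0.09  ]
r_lf [0.6379 0.1629 0.075 ]
r_ln [0.3    0.2628 0.075 ]
b_l [0.6369 0.0158 0.13  ]
b_t [0.3782 0.0219 0.147 ]
```

```bash
python3 - <<'E'
from h import *
p=ctrl.camera_params('wrist');q=dict(p);q['view']=np.load('w1.npy')
for n,uv,z in [('b_l',(499,268),.13),('b_t',(311,323),.147),('key',(254,37),.04),('lip1',(195,152),.075),('lip2',(472,150),.075),('bk1',(180,20),.09),('bk2',(489,16),.09)]: print(n,onplane(q,uv,z),onplane(p,uv,z)-onplane(q,uv,z))
g=cv2.imread('pics/top0.png')
im=cv2.imread('pics/top0.png')
c=cv2.resize(im[130:280,150:260],None,fx=4,fy=4,interpolation=cv2.INTER_LANCZOS4)
p=ctrl.camera_params('top')
def W(q,X): c,n=np.cos(q[2]),np.sin(q[2]); return np.array([q[0]+c*X[0]-n*X[1],q[1]+n*X[0]+c*X[1],X[2]])
for X in [(-.0815,.185,.075),(-.0815,-.185,.075),(.0815,.185,.09),(.0815,-.185,.09),(.066,.1035,.04)]:
  for Q,col in [((.4965,.3018,1.2786),(0,0,255)),((.4983,.2937,1.2732),(255,255,0))]:
    u=proj(p,W(Q,np.array(X)));cv2.circle(c,tuple(int(v) for v in ((u-[150,130]+.5)*4)),3,col,1)
cv2.imwrite('pics/rc.png',c)
E
```

```text
b_l [0.63459246 0.01997993 0.13      ] [-0.0002912   0.00252119  0.        ]
b_t [0.38196607 0.02591542 0.147     ] [-3.06330401e-04  1.49369156e-03 -5.55111512e-17]
key [0.4173659  0.39189909 0.04      ] [-0.00177336  0.00181427  0.        ]
lip1 [0.29713593 0.2751191  0.075     ] [-0.00137493  0.00124216  0.        ]
lip2 [0.65097236 0.16705955 0.075     ] [-0.00082389  0.00259119  0.        ]
bk1 [0.34592411 0.42432739 0.09      ] [-0.00195726  0.0015405   0.        ]
bk2 [0.69367993 0.31968895 0.09      ] [-0.00134099  0.00278524  0.        ]
```

View pics/rc.png

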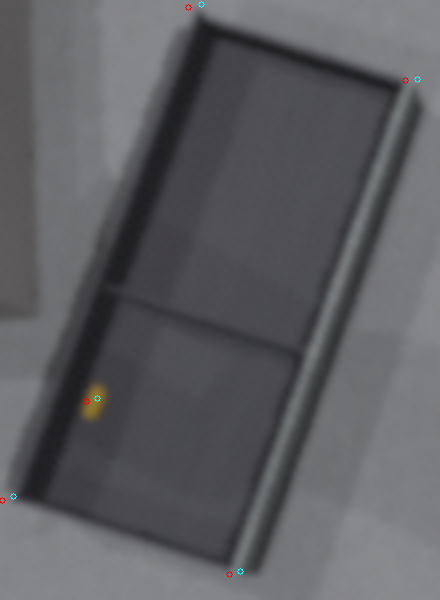

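The top lens shows barrel distortion, with the red and cyan model marks falling outside the rack corners. I'll solve one joint fit with a radial term per camera.

```bash
cat > fit.py <<'E'
from h import *; from pts import *
from scipy.optimize import least_squares
t=ctrl.camera_params('top');s=ctrl.camera_params('scene');w=dict(ctrl.camera_params('wrist'));w['view']=np.load('w1.npy')
def W(q,X): c,n=np.cos(q[2]),np.sin(q[2]); return np.array([q[0]+c*X[0]-n*X[1],q[1]+n*X[0]+c*X[1],X[2]])
C=dict(r=[(-.0815,.185,.075),(-.0815,-.185,.075),(.0815,.185,.09),(.0815,-.185,.09),(.066,.1035,.04)])
k4=lambda u:(np.array(u)/4-.5+[150,130])
O=[]  # obj idx, X, cam idx, uv
for X,u,v in zip(C['r'],[(240,570),(410,85),(28,497),(204,18),(94,402)],[(195,152),(472,150),(180,20),(489,16),(254,37)]):
    O+=[(0,X,0,k4(u)),(0,X,2,np.array(v))]
for i,n in [(1,'a'),(2,'b')]:
    for m,X in zip(['_top','_r','_bot','_l'] if i==1 else ['_top','_rr','_bot','_ll'],[(.07,-.068,.055),(-.07,-.068,.055),(-.07,.068,.055),(.07,.068,.055)]):
        a,b=full(n+m);O+=[(i,X,0,a),(i,X,1,b)]
for j,(n,z) in enumerate([('b_l',.13),('b_m',.13),('b_r',.13),('b_t',.147)]):
    a,b=full(n);O+=[(3+j,(0,0,z),0,a),(3+j,(0,0,z),1,b)]
O+=[(3,(0,0,.13),2,(499,268)),(6,(0,0,.147),2,(311,323))]
cams=[t,s,w]
def f(v):
    Q=v[3:].reshape(-1,3)
    return np.hstack([(proj(cams[c],W(Q[o],np.array(X)),v[c])-u)*(1 if c==2 else .7) for o,X,c,u in O]+[v[:3]*2,Q[3:,2]])
x0=np.hstack([[0,0,0],[.497,.298,1.275],[.409,.01,.92],[.415,-.246,.87],[.637,.016,0],[.656,-.06,0],[.607,-.287,0],[.378,.022,0]])
r=least_squares(f,x0,loss='soft_l1')
if __name__=='__main__':
    print(r.x[:3].round(3));print(r.x[3:].reshape(-1,3).round(4),np.degrees(r.x[[5,8,11]]))
    for (o,X,c,u),e in zip(O,f(r.x)[:2*len(O)].reshape(-1,2)): print(o,c,e.round(1),end='; ')
E
python3 fit.py
```

```text
[-0.212 -0.368 -0.043]
[[ 0.4976  0.2992  1.2762]
 [ 0.4093  0.0103  0.9253]
 [ 0.4139 -0.2492  0.8727]
 [ 0.6374  0.0174  0.    ]
 [ 0.6567 -0.0605 -0.    ]
 [ 0.608  -0.2904  0.    ]
 [ 0.3813  0.0245  0.    ]] [73.1215097  53.01320225 50.00020646]
0 0 [ 0.  -0.4]; 0 2 [0.7 0.5]; 0 0 [ 0.2 -0.8]; 0 2 [-1.5  0.2]; 0 0 [-0.7 -0.9]; 0 2 [-0.8 -1.8]; 0 0 [-0.6 -1.4]; 0 2 [-0.8 -0.2]; 0 0 [ 1.4 -0.8]; 0 2 [0.9 1.3]; 1 0 [-0.6 -1. ]; 1 1 [-0.8  0.8]; 1 0 [ 0.1 -0.2]; 1 1 [-0.4  0.1]; 1 0 [0.1 0.9]; 1 1 [-0.4 -0.7]; 1 0 [-0.7 -0.1]; 1 1 [ 0.4 -0.5]; 2 0 [-0.  -0.5]; 2 1 [-0.2  1.3]; 2 0 [-0.3 -0.2]; 2 1 [-0.   0.2]; 2 0 [-0.5  0.9]; 2 1 [-0.1 -0.1]; 2 0 [-0.   0.3]; 2 1 [-0.4 -0.2]; 3 0 [-0.4 -0.1]; 3 1 [0.2 0. ]; 4 0 [-0. -0.]; 4 1 [-0. -0.]; 5 0 [ 0.1 -0. ]; 5 1 [ 0.1 -0. ]; 6 0 [-0.6 -0.9]; 6 1 [ 0.3 -0.3]; 3 2 [0.  0.2]; 6 2 [-0.1  0.4];
```

```bash
cat >> h.py <<'E'
RK=(.4976,.2992,np.radians(73.1))
def rw(x,y):
    c,n=np.cos(RK[2]),np.sin(RK[2]); return RK[0]+c*x-n*y, RK[1]+n*x+c*y
SL=[rw(36,0) for _ in ()]+[rw(x,-.0795+y) for x,y in [(.036,-.052),(-.036,-.052),(.036,.052),(-.036,.052)]]
E
python3 -c "
from h import *
print(np.round(SL,4))
want(.637,.0175,.16,73.1);want(.637,.0175,.085,73.1)"
```

```text
[[0.6339 0.2954]
 [0.613  0.2265]
 [0.5344 0.3257]
 [0.5134 0.2568]]
want (0.637, 0.0175, 0.16) d [-0.1379  0.2378  0.2405] rz -0.005 yaw 72.82 t 1.32
want (0.637, 0.0175, 0.085) d [-0.1379  0.2379  0.3155] rz -0.005 yaw 72.82 t 1.32
```

Call:
creep_tool --moves '[{"trans":[-0.3, 0.5, 0.2], "finger_gap":0.6}, {"trans":[-0.6, 1, 0.5], "finger_gap":0.6}, {"trans":[-0.85, 1.45, 0.9], "finger_gap":0.6}, {"trans":[-1.1, 1.9, 1.3], "finger_gap":0.6}, {"trans":[-1.38, 2.38, 1.5], "finger_gap":0.6}, {"trans":[-1.38, 2.38, 2], "finger_gap":0.6}, {"trans":[-1.38, 2.38, 2.4], "finger_gap":0.6}, {"trans":[-1.38, 2.38, 2.4], "finger_gap":0.6}, {"trans":[-1.38, 2.38, 2.4], "finger_gap":0.6}]'

```text
time_s: 2.45
eef_pos: [0.6384, 0.0203, 0.1633]
eef_rot: [0.001, 0.803, 0.596, 0.001]
wrist_force: [0.9, -0.0, -0.7]
opening: 0.599
grasp_force: 0.0
```

```bash
python3 - <<'E'
from h import *
im,p=snap('wrist','w2.png'); want(.637,.0175,.085,73.1)
E
```

```text
want (0.637, 0.0175, 0.085) d [-0.003  -0.0014  0.0791] rz -0.0 yaw 73.09 t 2.5
```

View pics/w2.png

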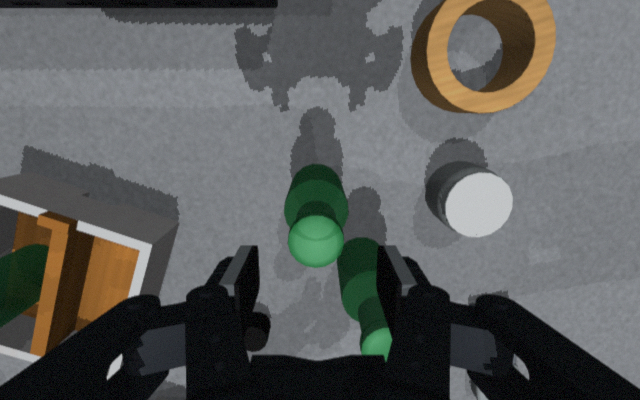

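The left bench bottle's lip is centred between the fingers at (316,241). The second bottle is at (378,345) and clear of them.

```bash
python3 - <<'E'
from h import *
p=ctrl.camera_params('wrist');print(onplane(p,(316,241),.13,-.04),onplane(p,(378,345),.13,-.04))
E
```

```text
[0.6368804  0.01742447 0.13      ] [ 0.65277996 -0.05675582  0.13      ]
```

In the tool's units: 0.078 m is 0.78, -0.003 m is -0.03.

Call:
creep_tool --moves '[{"trans":[-0.03, -0.01, 0.4], "finger_gap":0.6}, {"trans":[-0.03, -0.01, 0.78], "finger_gap":0.6}, {"trans":[-0.03, -0.01, 0.78], "finger_gap":0.6}, {"trans":[-0.03, -0.01, 0.78], "finger_gap":0}, {"trans":[-0.03, -0.01, 0.78], "finger_gap":0}, {"trans":[-0.03, -0.01, 0.78], "finger_gap":0}, {"trans":[-0.03, -0.01, 0.78], "finger_gap":0}, {"trans":[-0.03, -0.01, 0.3], "finger_gap":0}, {"trans":[-0.03, -0.01, -0.3], "finger_gap":0}, {"trans":[-0.03, -0.01, -0.9], "finger_gap":0}]'

```text
time_s: 3.75
eef_pos: [0.6356, 0.0166, 0.2541]
eef_rot: [0.0, 0.804, 0.595, 0.0]
wrist_force: [0.9, 0.1, -1.6]
opening: 0.328
grasp_force: 59.9
```

```bash
python3 -c "
from h import *
want(.6339,.2954,.25,73.1)"
```

```text
want (0.6339, 0.2954, 0.25) d [ 0.2661 -0.0832  0.004 ] rz -0.002 yaw 72.99 t 3.75
```

In the tool's units: 0.2 m is 2, 0.266 m is 2.66.

Call:
creep_tool --moves '[{"trans":[0.5, -0.16, 0], "finger_gap":0}, {"trans":[1, -0.32, 0], "finger_gap":0}, {"trans":[1.5, -0.48, 0], "finger_gap":0}, {"trans":[2, -0.65, 0], "finger_gap":0}, {"trans":[2.5, -0.8, 0.1], "finger_gap":0}, {"trans":[2.66, -0.83, 0.5], "finger_gap":0}, {"trans":[2.66, -0.83, 1], "finger_gap":0}, {"trans":[2.66, -0.83, 1.2], "finger_gap":0}, {"trans":[2.66, -0.83, 1.2], "finger_gap":0}]'

```text
time_s: 4.88
eef_pos: [0.6335, 0.2947, 0.1304]
eef_rot: [-0.0, 0.804, 0.595, -0.001]
wrist_force: [-0.4, -0.2, -1.1]
opening: 0.332
grasp_force: 59.9
```

```bash
python3 -c "
from h import *
want(.6339,.2954,.116,73.1)"
```

```text
want (0.6339, 0.2954, 0.116) d [0.0008 0.0003 0.0144] rz -0.002 yaw 72.96 t 4.88
```

In the tool's units: 0.014 m is 0.14, 0.013 m is 0.13.

Call:
creep_tool --moves '[{"trans":[0, 0, 0.08], "finger_gap":0}, {"trans":[0, 0, 0.13], "finger_gap":0}, {"trans":[0, 0, 0.14], "finger_gap":0}, {"trans":[0, 0, 0.14], "finger_gap":0}]'

```text
time_s: 5.38
eef_pos: [0.6344, 0.2952, 0.1177]
eef_rot: [0.0, 0.804, 0.595, 0.0]
wrist_force: [-0.6, 0.3, -1.7]
opening: 0.327
grasp_force: 59.9
```

In the tool's units: 0.003 m is 0.03, 0.0015 m is 0.015.

Call:
creep_tool --moves '[{"trans":[0, 0, 0.015], "finger_gap":0}, {"trans":[0, 0, 0.03], "finger_gap":0}, {"trans":[0, 0, 0.03], "finger_gap":0}]'

```text
time_s: 5.75
eef_pos: [0.6352, 0.2959, 0.1168]
eef_rot: [0.0, 0.804, 0.595, 0.002]
wrist_force: [-2.6, 0.2, 7.5]
opening: 0.328
grasp_force: 59.0
```

In the tool's units: -0.11 m is -1.1, -0.05 m is -0.5.

Call:
creep_tool --moves '[{"finger_gap":0.6}, {"finger_gap":0.6}, {"finger_gap":0.6}, {"trans":[0, 0, -0.5], "finger_gap":0.6}, {"trans":[0, 0, -1.1], "finger_gap":0.6}, {"trans":[0, 0, -1.1], "finger_gap":0.6}]'

```text
time_s: 6.5
eef_pos: [0.6376, 0.2963, 0.2318]
eef_rot: [0.002, 0.804, 0.595, 0.006]
wrist_force: [0.7, 0.3, -0.3]
opening: 0.6
grasp_force: 0.0
```

```bash
python3 -c "
from h import *
want(.655,-.059,.165,73.1)"
```

```text
want (0.655, -0.059, 0.165) d [-0.3351  0.1199  0.0659] rz -0.002 yaw 72.99 t 6.5
```

In the tool's units: -0.336 m is -3.36, -0.3 m is -3.

Call:
creep_tool --moves '[{"trans":[-0.5, 0.18, 0], "finger_gap":0.6}, {"trans":[-1, 0.36, 0], "finger_gap":0.6}, {"trans":[-1.5, 0.54, 0], "finger_gap":0.6}, {"trans":[-2, 0.72, 0], "finger_gap":0.6}, {"trans":[-2.5, 0.9, 0], "finger_gap":0.6}, {"trans":[-3, 1.08, 0], "finger_gap":0.6}, {"trans":[-3.36, 1.2, 0.3], "finger_gap":0.6}, {"trans":[-3.36, 1.2, 0.66], "finger_gap":0.6}, {"trans":[-3.36, 1.2, 0.66], "finger_gap":0.6}, {"trans":[-3.36, 1.2, 0.66], "finger_gap":0.6}]'

```text
time_s: 7.75
eef_pos: [0.651, -0.0608, 0.1591]
eef_rot: [0.0, 0.804, 0.595, 0.0]
wrist_force: [-0.4, 0.1, 1.0]
opening: 0.602
grasp_force: 0.0
```

```bash
python3 - <<'E'
from h import *
im,p=snap('wrist','w3.png'); want(.655,-.059,.085,73.1)
g=im.astype(int);m=((g[...,1]>g[...,2]*1.6)&(g[...,1]>90)).astype(np.uint8)
n,l,st,c=cv2.connectedComponentsWithStats(m)
for i in range(1,n):
    if st[i,4]>60: print(st[i],c[i].round(1),onplane(p,c[i],.13,-.04))
E
```

```text
want (0.655, -0.059, 0.085) d [0.0027 0.0026 0.0749] rz -0.001 yaw 73.04 t 7.8
[ 299  208   58   54 2386] [327.8 234.4] [ 0.65636253 -0.05973703  0.13      ]
```

The lip blob is clear and puts bottle 2 at (0.6564, -0.0597), in line with the first estimate.

In the tool's units: -0.09 m is -0.9, 0.074 m is 0.74.

Call:
creep_tool --moves '[{"trans":[0.02, 0.04, 0.35], "finger_gap":0.6}, {"trans":[0.02, 0.04, 0.74], "finger_gap":0.6}, {"trans":[0.02, 0.04, 0.74], "finger_gap":0.6}, {"trans":[0.02, 0.04, 0.74], "finger_gap":0}, {"trans":[0.02, 0.04, 0.74], "finger_gap":0}, {"trans":[0.02, 0.04, 0.74], "finger_gap":0}, {"trans":[0.02, 0.04, 0.74], "finger_gap":0}, {"trans":[0.02, 0.04, 0.3], "finger_gap":0}, {"trans":[0.02, 0.04, -0.3], "finger_gap":0}, {"trans":[0.02, 0.04, -0.9], "finger_gap":0}]'

```text
time_s: 9.05
eef_pos: [0.6545, -0.0604, 0.2502]
eef_rot: [-0.0, 0.804, 0.595, -0.0]
wrist_force: [1.4, 0.5, -1.3]
opening: 0.335
grasp_force: 59.7
```

```bash
python3 -c "
from h import *
want(.613,.2265,.25,73.1)"
```

```text
want (0.613, 0.2265, 0.25) d [ 0.2621 -0.1237  0.0003] rz -0.002 yaw 72.98 t 9.05
```

Call:
creep_tool --moves '[{"trans":[0.5, -0.24, 0], "finger_gap":0}, {"trans":[1, -0.47, 0], "finger_gap":0}, {"trans":[1.5, -0.71, 0], "finger_gap":0}, {"trans":[2, -0.95, 0], "finger_gap":0}, {"trans":[2.5, -1.18, 0], "finger_gap":0}, {"trans":[2.62, -1.24, 0.3], "finger_gap":0}, {"trans":[2.62, -1.24, 0.9], "finger_gap":0}, {"trans":[2.62, -1.24, 1.25], "finger_gap":0}, {"trans":[2.62, -1.24, 1.3], "finger_gap":0}, {"trans":[2.62, -1.24, 1.32], "finger_gap":0}]'

```text
time_s: 10.3
eef_pos: [0.6139, 0.2264, 0.1175]
eef_rot: [0.0, 0.804, 0.595, 0.001]
wrist_force: [0.6, 0.2, -1.1]
opening: 0.301
grasp_force: 114.4
```

```bash
python3 -c "
from h import *
want(.613,.2265,.116,73.1)"
```

```text
want (0.613, 0.2265, 0.116) d [-0.0002 -0.0008  0.0015] rz -0.002 yaw 72.98 t 10.3
```

In the tool's units: 0.003 m is 0.03, 0.002 m is 0.02.

Call:
creep_tool --moves '[{"trans":[0, 0, 0.02], "finger_gap":0}, {"trans":[0, 0, 0.03], "finger_gap":0}, {"trans":[0, 0, 0.03], "finger_gap":0}]'

```text
time_s: 10.68
eef_pos: [0.6134, 0.2264, 0.114]
eef_rot: [0.0, 0.804, 0.595, 0.0]
wrist_force: [-0.4, -0.2, -1.9]
opening: 0.304
grasp_force: 114.4
```

```bash
python3 - <<'E'
from h import *
im,p=snap('wrist','w4.png')
E
```

```text
(no output)
```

View pics/w4.png

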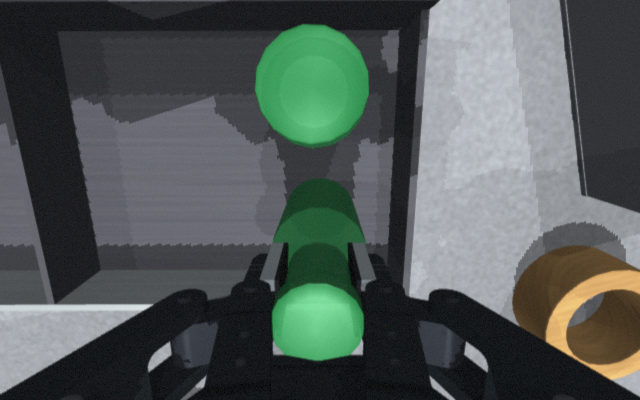

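Bottle 1 stands upright in its slot at (313,85). Bottle 2 hangs upright in the grip at (318,320), with no contact yet.

Call:
creep_tool --moves '[{"trans":[0, 0, 0.01], "finger_gap":0}, {"trans":[0, 0, 0.02], "finger_gap":0}, {"trans":[0, 0, 0.02], "finger_gap":0}]'

```text
time_s: 11.1
eef_pos: [0.6141, 0.2267, 0.1129]
eef_rot: [0.001, 0.804, 0.595, 0.001]
wrist_force: [-1.7, -0.6, 5.8]
opening: 0.298
grasp_force: 82.4
```

Call:
creep_tool --moves '[{"trans":[0, 0, 0.01], "finger_gap":0}, {"trans":[0, 0, 0.015], "finger_gap":0}, {"trans":[0, 0, 0.015], "finger_gap":0}]'

```text
time_s: 11.48
eef_pos: [0.6143, 0.2268, 0.1128]
eef_rot: [0.001, 0.804, 0.595, 0.001]
wrist_force: [-4.8, -0.6, 12.8]
opening: 0.299
grasp_force: 84.1
```

Call:
creep_tool --moves '[{"trans":[0, 0, -0.01], "finger_gap":0.6}, {"trans":[0, 0, -0.01], "finger_gap":0.6}, {"trans":[0, 0, -0.01], "finger_gap":0.6}, {"trans":[0, 0, -0.5], "finger_gap":0.6}, {"trans":[0, 0, -1.1], "finger_gap":0.6}, {"trans":[0, 0, -1.3], "finger_gap":0.6}]'

```text
time_s: 12.22
eef_pos: [0.6152, 0.2268, 0.2448]
eef_rot: [0.002, 0.804, 0.595, 0.003]
wrist_force: [0.6, 0.6, -0.3]
opening: 0.6
grasp_force: 0.0
```

```bash
python3 -c "
from h import *
want(.608,-.2904,.165,73.1)"
```

```text
want (0.608, -0.2904, 0.165) d [-0.4969  0.1439  0.0791] rz -0.002 yaw 72.99 t 12.22
```

Units first: shifts go in units of 100 mm and turns go in units of 0.2 rad. So -0.497 m is -4.97, -0.44 m is -4.4.

Call:
creep_tool --moves '[{"trans":[-0.55, 0.16, 0], "finger_gap":0.6}, {"trans":[-1.1, 0.32, 0], "finger_gap":0.6}, {"trans":[-1.65, 0.48, 0], "finger_gap":0.6}, {"trans":[-2.2, 0.64, 0], "finger_gap":0.6}, {"trans":[-2.75, 0.8, 0], "finger_gap":0.6}, {"trans":[-3.3, 0.96, 0], "finger_gap":0.6}, {"trans":[-3.85, 1.12, 0], "finger_gap":0.6}, {"trans":[-4.4, 1.28, 0], "finger_gap":0.6}, {"trans":[-4.97, 1.44, 0], "finger_gap":0.6}, {"trans":[-4.97, 1.44, 0.4], "finger_gap":0.6}]'

```text
time_s: 13.48
eef_pos: [0.6061, -0.2973, 0.202]
eef_rot: [0.004, 0.806, 0.593, 0.001]
wrist_force: [0.4, 0.4, -0.3]
opening: 0.603
grasp_force: 0.0
```

Call:
creep_tool --moves '[{"trans":[0, 0, 0.3], "finger_gap":0.6}, {"trans":[0, 0, 0.4], "finger_gap":0.6}, {"trans":[0, 0, 0.4], "finger_gap":0.6}]'

```text
time_s: 13.85
eef_pos: [0.605, -0.2906, 0.159]
eef_rot: [-0.001, 0.804, 0.595, -0.0]
wrist_force: [0.2, 0.2, 0.1]
opening: 0.603
grasp_force: 0.0
```

```bash
python3 - <<'E'
from h import *
im,p=snap('wrist','w5.png'); want(.608,-.2904,.083,73.1)
g=im.astype(int);m=((g[...,1]>g[...,2]*1.6)&(g[...,1]>90)).astype(np.uint8)
n,l,st,c=cv2.connectedComponentsWithStats(m)
for i in range(1,n):
    if st[i,4]>60: print(st[i],c[i].round(1),onplane(p,c[i],.13,-.04))
E
```

```text
want (0.608, -0.2904, 0.083) d [0.0012 0.002  0.0774] rz -0.002 yaw 73.0 t 13.9
[ 292  206   57   54 2421] [320.1 232.8] [ 0.60674784 -0.28743839  0.13      ]
```

In the tool's units: 0.004 m is 0.04, -0.09 m is -0.9.

Call:
creep_tool --moves '[{"trans":[0.04, 0, 0.35], "finger_gap":0.6}, {"trans":[0.04, 0, 0.76], "finger_gap":0.6}, {"trans":[0.04, 0, 0.76], "finger_gap":0.6}, {"trans":[0.04, 0, 0.76], "finger_gap":0}, {"trans":[0.04, 0, 0.76], "finger_gap":0}, {"trans":[0.04, 0, 0.76], "finger_gap":0}, {"trans":[0.04, 0, 0.76], "finger_gap":0}, {"trans":[0.04, 0, 0.3], "finger_gap":0}, {"trans":[0.04, 0, -0.3], "finger_gap":0}, {"trans":[0.04, 0, -0.9], "finger_gap":0}]'

```text
time_s: 15.15
eef_pos: [0.6062, -0.287, 0.252]
eef_rot: [0.0, 0.804, 0.595, 0.0]
wrist_force: [1.2, -0.0, -1.1]
opening: 0.328
grasp_force: 59.8
```

```bash
python3 -c "
from h import *
want(.5344,.3257,.25,73.1)"
```

```text
want (0.5344, 0.3257, 0.25) d [ 0.5649 -0.2481  0.0019] rz -0.002 yaw 72.98 t 15.15
```

In the tool's units: 0.5 m is 5, 0.45 m is 4.5.

Call:
creep_tool --moves '[{"trans":[0.5, -0.22, 0], "finger_gap":0}, {"trans":[1, -0.44, 0], "finger_gap":0}, {"trans":[1.5, -0.66, 0], "finger_gap":0}, {"trans":[2, -0.88, 0], "finger_gap":0}, {"trans":[2.5, -1.1, 0], "finger_gap":0}, {"trans":[3, -1.32, 0], "finger_gap":0}, {"trans":[3.5, -1.54, 0], "finger_gap":0}, {"trans":[4, -1.76, 0], "finger_gap":0}, {"trans":[4.5, -1.98, 0], "finger_gap":0}, {"trans":[5, -2.2, 0], "finger_gap":0}]'

```text
time_s: 16.4
eef_pos: [0.5421, 0.2571, 0.2507]
eef_rot: [0.0, 0.804, 0.595, 0.001]
wrist_force: [0.4, 0.3, -1.2]
opening: 0.33
grasp_force: 59.8
```

Call:
creep_tool --moves '[{"trans":[0.5, -0.22, 0], "finger_gap":0}, {"trans":[0.65, -0.28, 0.3], "finger_gap":0}, {"trans":[0.65, -0.28, 0.8], "finger_gap":0}, {"trans":[0.65, -0.28, 1.2], "finger_gap":0}, {"trans":[0.65, -0.28, 1.25], "finger_gap":0}, {"trans":[0.65, -0.28, 1.25], "finger_gap":0}]'

```text
time_s: 17.15
eef_pos: [0.5355, 0.3259, 0.1262]
eef_rot: [0.0, 0.804, 0.595, 0.001]
wrist_force: [0.4, -0.5, -0.8]
opening: 0.324
grasp_force: 59.8
```

```bash
python3 -c "
from h import *
want(.5344,.3257,.116,73.1)"
```

```text
want (0.5344, 0.3257, 0.116) d [-0.0005 -0.001   0.0102] rz -0.002 yaw 72.97 t 17.15
```

Call:
creep_tool --moves '[{"trans":[0, -0.01, 0.05], "finger_gap":0}, {"trans":[0, -0.01, 0.09], "finger_gap":0}, {"trans":[0, -0.01, 0.1], "finger_gap":0}, {"trans":[0, -0.01, 0.1], "finger_gap":0}]'

```text
time_s: 17.65
eef_pos: [0.5349, 0.3267, 0.117]
eef_rot: [0.0, 0.804, 0.595, 0.002]
wrist_force: [-0.6, 0.9, 5.0]
opening: 0.328
grasp_force: 59.3
```

Call:
creep_tool --moves '[{"trans":[0, 0, 0.02], "finger_gap":0}, {"trans":[0, 0, 0.02], "finger_gap":0}]'

```text
time_s: 17.9
eef_pos: [0.5358, 0.3272, 0.1169]
eef_rot: [0.001, 0.804, 0.595, 0.003]
wrist_force: [-4.0, -0.7, 14.5]
opening: 0.328
grasp_force: 58.5
```

Call:
creep_tool --moves '[{"trans":[0, 0, -0.01], "finger_gap":0.6}, {"trans":[0, 0, -0.01], "finger_gap":0.6}, {"trans":[0, 0, -0.01], "finger_gap":0.6}, {"trans":[0, 0, -0.5], "finger_gap":0.6}, {"trans":[0, 0, -1.1], "finger_gap":0.6}, {"trans":[0, 0, -1.3], "finger_gap":0.6}]'

```text
time_s: 18.65
eef_pos: [0.5356, 0.3267, 0.2475]
eef_rot: [0.001, 0.804, 0.595, 0.003]
wrist_force: [-0.4, -0.2, 0.4]
opening: 0.603
grasp_force: 0.0
```

```bash
python3 -c "
from h import *
want(.3813,.0245,.19,73.1)"
```

```text
want (0.3813, 0.0245, 0.19) d [-0.3344 -0.0594  0.0557] rz -0.002 yaw 72.98 t 18.65
```

In the tool's units: -0.334 m is -3.34, -0.275 m is -2.75.

Call:
creep_tool --moves '[{"trans":[-0.55, -0.1, 0], "finger_gap":0.6}, {"trans":[-1.1, -0.2, 0], "finger_gap":0.6}, {"trans":[-1.65, -0.3, 0], "finger_gap":0.6}, {"trans":[-2.2, -0.4, 0], "finger_gap":0.6}, {"trans":[-2.75, -0.5, 0], "finger_gap":0.6}, {"trans":[-3.34, -0.6, 0], "finger_gap":0.6}, {"trans":[-3.34, -0.6, 0.3], "finger_gap":0.6}, {"trans":[-3.34, -0.6, 0.56], "finger_gap":0.6}, {"trans":[-3.34, -0.6, 0.56], "finger_gap":0.6}, {"trans":[-3.34, -0.6, 0.56], "finger_gap":0.6}]'

```text
time_s: 19.9
eef_pos: [0.3789, 0.0242, 0.1873]
eef_rot: [0.0, 0.804, 0.595, 0.0]
wrist_force: [-0.2, 0.2, 0.3]
opening: 0.597
grasp_force: 0.0
```

```bash
python3 - <<'E'
from h import *
im,p=snap('wrist','w6.png'); want(.3813,.0245,.100,73.1)
g=im.astype(int);m=((g[...,1]>g[...,2]*1.6)&(g[...,1]>90)).astype(np.uint8)
n,l,st,c=cv2.connectedComponentsWithStats(m)
for i in range(1,n):
    if st[i,4]>60: print(st[i],c[i].round(1),onplane(p,c[i],.147,-.04))
E
```

```text
want (0.3813, 0.0245, 0.1) d [0.0009 0.0018 0.0876] rz -0.002 yaw 73.01 t 19.95
[ 293  206   54   51 2116] [319.6 230.7] [0.37963966 0.02457922 0.147     ]
```

View pics/w6.png

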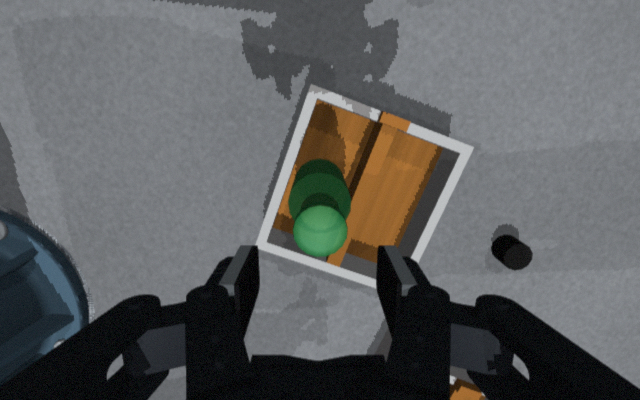

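The tray_a bottle's lip is at (320,231), centred between the fingers. The crate rim and its key at (393,121) are both visible, so the grip looks good.

In the tool's units: 0.086 m is 0.86, -0.08 m is -0.8.

Call:
creep_tool --moves '[{"trans":[0, 0, 0.4], "finger_gap":0.6}, {"trans":[0, 0, 0.86], "finger_gap":0.6}, {"trans":[0, 0, 0.86], "finger_gap":0.6}, {"trans":[0, 0, 0.86], "finger_gap":0}, {"trans":[0, 0, 0.86], "finger_gap":0}, {"trans":[0, 0, 0.86], "finger_gap":0}, {"trans":[0, 0, 0.86], "finger_gap":0}, {"trans":[0, 0, 0.4], "finger_gap":0}, {"trans":[0, 0, -0.2], "finger_gap":0}, {"trans":[0, 0, -0.8], "finger_gap":0}]'

```text
time_s: 21.2
eef_pos: [0.3784, 0.0242, 0.2696]
eef_rot: [0.001, 0.804, 0.595, 0.001]
wrist_force: [1.9, -1.3, -2.0]
opening: 0.325
grasp_force: 60.1
```

```bash
python3 -c "
from h import *
want(.5134,.2568,.265,73.1)"
```

```text
want (0.5134, 0.2568, 0.265) d [0.2619 0.0611 0.0047] rz -0.002 yaw 72.98 t 21.2
```

Call:
creep_tool --moves '[{"trans":[0.55, 0.12, 0], "finger_gap":0}, {"trans":[1.1, 0.25, 0], "finger_gap":0}, {"trans":[1.65, 0.37, 0], "finger_gap":0}, {"trans":[2.2, 0.5, 0], "finger_gap":0}, {"trans":[2.62, 0.61, 0], "finger_gap":0}, {"trans":[2.62, 0.61, 0.3], "finger_gap":0}, {"trans":[2.62, 0.61, 0.9], "finger_gap":0}, {"trans":[2.62, 0.61, 1.4], "finger_gap":0}, {"trans":[2.62, 0.61, 1.45], "finger_gap":0}, {"trans":[2.62, 0.61, 1.45], "finger_gap":0}]'

```text
time_s: 22.45
eef_pos: [0.5148, 0.2571, 0.1237]
eef_rot: [0.0, 0.804, 0.595, 0.001]
wrist_force: [0.5, -1.1, -0.1]
opening: 0.324
grasp_force: 60.2
```

```bash
python3 -c "
from h import *
want(.5134,.2568,.116,73.1)"
```

```text
want (0.5134, 0.2568, 0.116) d [-0.0007 -0.0012  0.0077] rz -0.002 yaw 72.98 t 22.45
```

In the tool's units: 0.008 m is 0.08, 0.007 m is 0.07.

Call:
creep_tool --moves '[{"trans":[0, 0, 0.04], "finger_gap":0}, {"trans":[0, 0, 0.07], "finger_gap":0}, {"trans":[0, 0, 0.08], "finger_gap":0}, {"trans":[0, 0, 0.08], "finger_gap":0}]'

```text
time_s: 22.95
eef_pos: [0.515, 0.2573, 0.116]
eef_rot: [0.001, 0.804, 0.595, 0.002]
wrist_force: [-1.4, 0.1, 6.9]
opening: 0.328
grasp_force: 59.3
```

Call:
creep_tool --moves '[{"trans":[0, 0, 0.01], "finger_gap":0}, {"trans":[0, 0, 0.015], "finger_gap":0}]'

```text
time_s: 23.2
eef_pos: [0.5157, 0.2576, 0.116]
eef_rot: [0.001, 0.804, 0.595, 0.003]
wrist_force: [-3.8, -0.5, 16.5]
opening: 0.328
grasp_force: 58.2
```

Call:
creep_tool --moves '[{"trans":[0, 0, -0.02], "finger_gap":0.6}, {"trans":[0, 0, -0.02], "finger_gap":0.6}, {"trans":[0, 0, -0.02], "finger_gap":0.6}, {"trans":[0, 0, -0.5], "finger_gap":0.6}, {"trans":[0, 0, -1.1], "finger_gap":0.6}, {"trans":[0, 0, -1.5], "finger_gap":0.6}]'

```text
time_s: 23.95
eef_pos: [0.5142, 0.2569, 0.2649]
eef_rot: [0.0, 0.804, 0.595, 0.001]
wrist_force: [0.9, 0.2, -1.5]
opening: 0.598
grasp_force: 0.0
```

```bash
python3 -c "
from h import *
want(*rw(-.02,.09),.25,73.1)"
```

```text
want (np.float64(0.4056727335628503), np.float64(0.30622692574269056), 0.25) d [ 0.0153 -0.1182  0.0147] rz -0.002 yaw 72.98 t 23.95
```

In the tool's units: -0.118 m is -1.18, -0.1 m is -1.

Call:
creep_tool --moves '[{"trans":[0.1, -0.5, 0], "finger_gap":0.6}, {"trans":[0.15, -1, 0.1], "finger_gap":0.6}, {"trans":[0.15, -1.18, 0.15], "finger_gap":0.6}, {"trans":[0.15, -1.18, 0.15], "finger_gap":0.6}, {"trans":[0.15, -1.18, 0.15], "finger_gap":0.6}]'

```text
time_s: 24.58
eef_pos: [0.4064, 0.3054, 0.2476]
eef_rot: [0.0, 0.804, 0.594, 0.0]
wrist_force: [-0.7, 0.8, 0.6]
opening: 0.596
grasp_force: 0.0
```

```bash
python3 - <<'E'
from h import *
im,p=snap('wrist','w7.png'); np.save('w7.npy',p['view']); want(.4,.3,.25,73.1)
E
```

```text
want (0.4, 0.3, 0.25) d [-0.007  -0.0047 -0.0024] rz -0.003 yaw 72.92 t 24.62
```

View pics/w7.png

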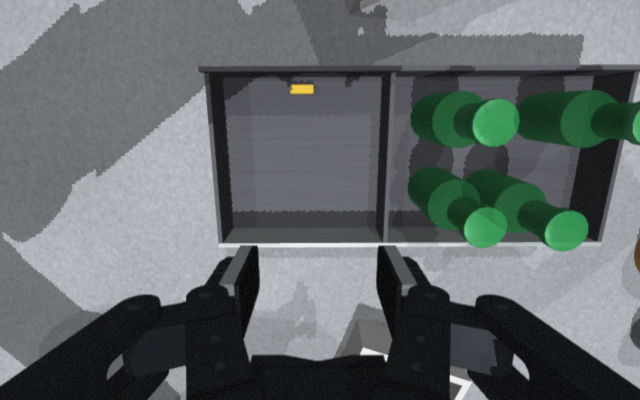

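All four bottles stand upright in the bottle bay. The key is at (302,89), lip ends at (219,244) and (602,241), back-wall left corner at (199,68).

```bash
python3 - <<'E'
from h import *
from scipy.optimize import least_squares
p=dict(ctrl.camera_params('wrist'));p['view']=np.load('w7.npy')
im=cv2.imread('pics/w7.png').astype(int)
m=((im[...,2]>150)&(im[...,0]<110)).astype(np.uint8)
m[150:]=0; ys,xs=np.nonzero(m); print('key',xs.min(),xs.max(),ys.min(),ys.max(),xs.mean(),ys.mean())
for v in ys.min()+np.arange(ys.max()-ys.min()+1): print(v,im[v,302].tolist())
pts=[((219,244),(-.0815,.185,.075)),((602,241),(-.0815,-.185,.075)),((199,69),(.0815,.185,.09)),((xs.mean(),89),(.066,.1035,.04)),((386,243),(-.0815,.024,.075))]
def W(q,X): c,n=np.cos(q[2]),np.sin(q[2]); return np.array([q[0]+c*X[0]-n*X[1],q[1]+n*X[0]+c*X[1],X[2]])
for k in (0,-.04):
    def f(q): return np.hstack([proj(p,W(q,np.array(X)),k)-uv for uv,X in pts])
    r=least_squares(f,[.49,.29,1.27]);print(r.x.round(4),np.degrees(r.x[2]),f(r.x).reshape(-1,2).round(1).tolist())
    print('key',onplane(p,(xs.mean(),89),.04,k),W(r.x,np.array((.066,.1035,.04))))
    a=onplane(p,(219,244),.075,k)-onplane(p,(602,241),.075,k);print(np.hypot(*a[:2]),np.degrees(np.arctan2(a[1],a[0]))-90)
    for u in [(496,123),(485,227),(566,230)]: print(onplane(p,u,.16,k))
E
```

```text
key 290 313 85 93 301.77294685990336 89.04830917874396
85 [75, 184, 222]
86 [69, 201, 237]
87 [71, 204, 239]
88 [73, 203, 239]
89 [70, 205, 238]
90 [72, 204, 238]
91 [71, 205, 238]
92 [71, 200, 236]
93 [65, 152, 187]
[0.4973 0.2985 1.2882] 73.80866467399939 [[1.0, 3.2], [1.1, 0.8], [-1.8, -3.1], [-0.2, -1.1], [0.3, 1.9]]
key [0.41612708 0.38966605 0.04      ] [0.41627836 0.39069546 0.04      ]
0.36951700086529266 73.41448593441123
[0.53236933 0.32624633 0.16      ]
[0.51336918 0.25814624 0.16      ]
[0.5670312  0.23935966 0.16      ]
[0.4984 0.299  1.2917] 74.01026150465923 [[2.6, 2.9], [-5.3, -1.7], [0.2, -1.8], [0.6, -1.1], [1.4, 1.1]]
key [0.4162     0.39010623 0.04      ] [0.41705201 0.3909103  0.04      ]
0.3782578751512349 73.24759763234178
[0.53390069 0.32644833 0.16      ]
[0.5144195  0.25763573 0.16      ]
[0.57061476 0.23778145 0.16      ]
```

```bash
python3 -c "
from h import *
want(.402,.0,.22,53)"
```

```text
want (0.402, 0.0, 0.22) d [-0.2932  0.0853  0.0276] rz 0.348 yaw 72.92 t 24.62
```

In the tool's units: -0.293 m is -2.93, -0.275 m is -2.75, 0.348 rad is 1.74.

Call:
creep_tool --moves '[{"trans":[-0.55, 0.16, 0], "finger_gap":0.6}, {"trans":[-1.1, 0.32, 0], "rot":[0, 0, 0.5], "finger_gap":0.6}, {"trans":[-1.65, 0.48, 0], "rot":[0, 0, 1], "finger_gap":0.6}, {"trans":[-2.2, 0.64, 0.1], "rot":[0, 0, 1.5], "finger_gap":0.6}, {"trans":[-2.75, 0.8, 0.2], "rot":[0, 0, 1.74], "finger_gap":0.6}, {"trans":[-2.93, 0.85, 0.28], "rot":[0, 0, 1.74], "finger_gap":0.6}, {"trans":[-2.93, 0.85, 0.28], "rot":[0, 0, 1.74], "finger_gap":0.6}, {"trans":[-2.93, 0.85, 0.28], "rot":[0, 0, 1.74], "finger_gap":0.6}]'

```text
time_s: 25.62
eef_pos: [0.4012, 0.0007, 0.2197]
eef_rot: [0.0, 0.895, 0.446, 0.0]
wrist_force: [0.0, 0.7, 1.1]
opening: 0.6
grasp_force: 0.0
```

```bash
python3 - <<'E'
from h import *
im,p=snap('wrist','w8.png'); np.save('w8.npy',p['view']); want(.409,.01,.025,53)
E
```

```text
want (0.409, 0.01, 0.025) d [0.0118 0.0008 0.1947] rz 0.001 yaw 53.07 t 25.68
```

View pics/w8.png

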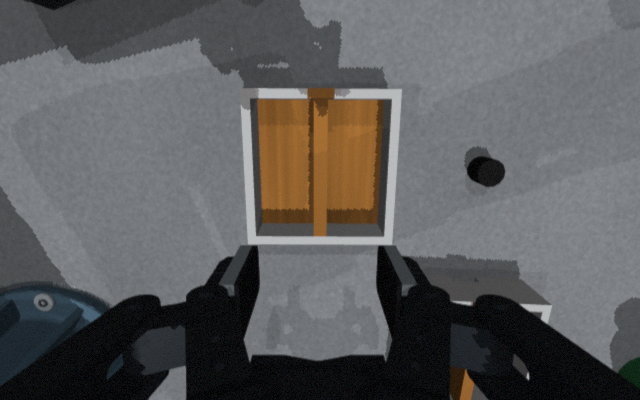

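tray_a is empty and lined up with the tool. Its rim corners are at (242,89), (401,90), (393,244) and (248,243).

```bash
python3 - <<'E'
from h import *
p=dict(ctrl.camera_params('wrist'));p['view']=np.load('w8.npy')
c=[onplane(p,u,.055) for u in [(242,89),(401,90),(394,244.5),(248,243.5)]]
m=np.mean(c,0);print(np.round(c,4),m)
e=c[0]-c[3]+c[1]-c[2];print(np.degrees(np.arctan2(e[1],e[0])),[np.linalg.norm(c[i]-c[i-1]) for i in range(4)])
yw=np.degrees(np.arctan2(e[1],e[0]));want(m[0],m[1],.025,yw)
E
```

```text
[[ 0.3989  0.104   0.055 ]
 [ 0.5049  0.0231  0.055 ]
 [ 0.423  -0.089   0.055 ]
 [ 0.3138 -0.0054  0.055 ]] [0.41014505 0.00816216 0.055     ]
52.983227807561754 [np.float64(0.13863345448253872), np.float64(0.13325670091214725), np.float64(0.13882642592660618), np.float64(0.13755532939698628)]
want (np.float64(0.41014505397357703), np.float64(0.008162163888824289), 0.025) d [0.011  0.0028 0.1947] rz 0.001 yaw 53.07 t 25.68
```

In the tool's units: 0.011 m is 0.11, 0.193 m is 1.93.

Call:
creep_tool --moves '[{"trans":[0.11, 0.03, 0.5], "finger_gap":0.6}, {"trans":[0.11, 0.03, 1.1], "finger_gap":0.6}, {"trans":[0.11, 0.03, 1.6], "finger_gap":0.6}, {"trans":[0.11, 0.03, 1.9], "finger_gap":0.6}, {"trans":[0.11, 0.03, 1.93], "finger_gap":0.6}, {"trans":[0.11, 0.03, 1.93], "finger_gap":0.6}]'

```text
time_s: 26.42
eef_pos: [0.4107, 0.008, 0.0272]
eef_rot: [0.0, 0.894, 0.447, 0.0]
wrist_force: [0.8, -0.0, 0.3]
opening: 0.601
grasp_force: 0.0
```

Call:
creep_tool --moves '[{"finger_gap":0}, {"finger_gap":0}, {"finger_gap":0}, {"finger_gap":0}, {"finger_gap":0}]'

```text
time_s: 27.05
eef_pos: [0.4107, 0.0075, 0.0275]
eef_rot: [0.001, 0.895, 0.446, 0.001]
wrist_force: [-0.8, 1.7, 6.9]
opening: 0.133
grasp_force: 60.2
```

Call:
creep_tool --moves '[{"trans":[0, 0, -0.3], "finger_gap":0}, {"trans":[0, 0, -0.8], "finger_gap":0}, {"trans":[0, 0, -1.3], "finger_gap":0}, {"trans":[0, 0, -1.6], "finger_gap":0}, {"trans":[0, 0, -1.6], "finger_gap":0}]'

```text
time_s: 27.68
eef_pos: [0.4111, 0.0072, 0.1884]
eef_rot: [0.002, 0.895, 0.447, 0.002]
wrist_force: [-0.5, 0.6, -4.4]
opening: 0.129
grasp_force: 59.6
```

```bash
python3 -c "
from h import *
want(.3989,.3278,.185,73.2)"
```

```text
want (0.3989, 0.3278, 0.185) d [ 0.2488 -0.2025  0.0028] rz -0.352 yaw 53.04 t 27.68
```

Call:
creep_tool --moves '[{"trans":[0.4, -0.33, 0], "finger_gap":0}, {"trans":[0.8, -0.66, 0], "rot":[0, 0, -0.35], "finger_gap":0}, {"trans":[1.2, -1, 0], "rot":[0, 0, -0.7], "finger_gap":0}, {"trans":[1.6, -1.32, 0], "rot":[0, 0, -1.05], "finger_gap":0}, {"trans":[2, -1.63, 0], "rot":[0, 0, -1.4], "finger_gap":0}, {"trans":[2.3, -1.87, 0], "rot":[0, 0, -1.75], "finger_gap":0}, {"trans":[2.49, -2.025, 0], "rot":[0, 0, -1.76], "finger_gap":0}, {"trans":[2.49, -2.025, 0.3], "rot":[0, 0, -1.76], "finger_gap":0}, {"trans":[2.49, -2.025, 0.3], "rot":[0, 0, -1.76], "finger_gap":0}, {"trans":[2.49, -2.025, 0.3], "rot":[0, 0, -1.76], "finger_gap":0}]'

```text
time_s: 28.92
eef_pos: [0.3971, 0.3278, 0.1555]
eef_rot: [-0.0, 0.803, 0.596, -0.001]
wrist_force: [-0.0, 0.4, -3.5]
opening: 0.127
grasp_force: 59.5
```

```bash
python3 - <<'E'
from h import *
im,p=snap('wrist','w9.png'); np.save('w9.npy',p['view']); want(.3989,.3278,.0575,73.2)
E
```

```text
want (0.3989, 0.3278, 0.0575) d [0.0001 0.0011 0.0989] rz -0.0 yaw 73.18 t 28.98
```

View pics/w9.png

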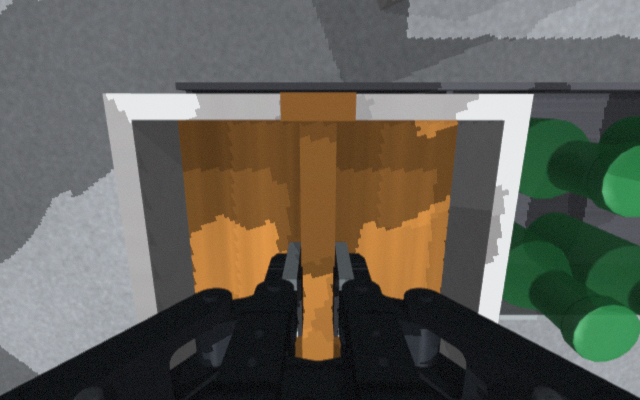

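tray_a is held level. Its +x rim corners are at (104,94) and (533,94), the rack back wall's left end at (177,87).

```bash
python3 - <<'E'
from h import *
p=dict(ctrl.camera_params('wrist'));p['view']=np.load('w9.npy')
z=.1555-.0272+.055; y=np.radians(73.2);ex=np.array([np.cos(y),np.sin(y)]);ey=np.array([-ex[1],ex[0]])
a,b=[onplane(p,u,z)[:2] for u in [(104,94),(533,94)]]; m=(a+b)/2
tcp=np.array([.3984,.3278]);
print(a,b,np.linalg.norm(a-b),np.degrees(np.arctan2(*(a-b)[::-1]))-90,'front mid rel tcp',(m-ctrl.get_obs()['eef_pos'][:2])@ex,(m-ctrl.get_obs()['eef_pos'][:2])@ey)
c=ctrl.get_obs()['eef_pos'][:2]
for u in [(177,83),(177,90)]:
    q=onplane(p,u,.09)[:2]-c; print('back corner rel tcp',q@ex,q@ey)
E
```

```text
[0.35300917 0.41506634] [0.48164185 0.37618118] 0.13438162414446472 73.18013675977943 front mid rel tcp 0.07031562131858517 0.0008217470783403752
back corner rel tcp 0.07935164243078018 0.08056990235329088
back corner rel tcp 0.07558373221459788 0.08097071974859443
```

In the tool's units: 0.03 m is 0.3, 0.002 m is 0.02.

Call:
creep_tool --moves '[{"trans":[-0.01, 0.02, 0.3], "finger_gap":0}, {"trans":[-0.01, 0.02, 0.6], "finger_gap":0}, {"trans":[-0.01, 0.02, 0.8], "finger_gap":0}, {"trans":[-0.01, 0.02, 0.8], "finger_gap":0}, {"trans":[-0.01, 0.02, 0.86], "finger_gap":0}, {"trans":[-0.01, 0.02, 0.9], "finger_gap":0}, {"trans":[-0.01, 0.02, 0.9], "finger_gap":0}]'

```text
time_s: 29.85
eef_pos: [0.3993, 0.3269, 0.0665]
eef_rot: [0.0, 0.803, 0.596, 0.0]
wrist_force: [-0.7, 0.5, -4.3]
opening: 0.129
grasp_force: 59.7
```

Call:
creep_tool --moves '[{"trans":[0, 0, 0.03], "finger_gap":0}, {"trans":[0, 0, 0.06], "finger_gap":0}, {"trans":[0, 0, 0.08], "finger_gap":0}, {"trans":[0, 0, 0.08], "finger_gap":0}]'

```text
time_s: 30.35
eef_pos: [0.399, 0.3268, 0.058]
eef_rot: [-0.0, 0.803, 0.596, -0.0]
wrist_force: [0.1, -0.7, -4.1]
opening: 0.128
grasp_force: 59.7
```

No resistance well below key height, so the notch is over the key. I'll seat it.

Call:
creep_tool --moves '[{"trans":[0, 0, 0.01], "finger_gap":0}, {"trans":[0, 0, 0.02], "finger_gap":0}, {"trans":[0, 0, 0.02], "finger_gap":0}]'

```text
time_s: 30.72
eef_pos: [0.3994, 0.3269, 0.0576]
eef_rot: [0.0, 0.803, 0.596, 0.0]
wrist_force: [-5.5, -1.8, 8.4]
opening: 0.129
grasp_force: 61.5
```

Call:
creep_tool --moves '[{"trans":[0, 0, 0.01], "finger_gap":0}, {"trans":[0, 0, 0.015], "finger_gap":0}]'

```text
time_s: 30.98
eef_pos: [0.3993, 0.3269, 0.0575]
eef_rot: [0.0, 0.803, 0.597, -0.0]
wrist_force: [-11.5, -6.4, 27.4]
opening: 0.129
grasp_force: 64.1
```

Call:
creep_tool --moves '[{"trans":[0, 0, -0.03], "finger_gap":0.6}, {"trans":[0, 0, -0.03], "finger_gap":0.6}, {"trans":[0, 0, -0.03], "finger_gap":0.6}, {"trans":[0, 0, -0.5], "finger_gap":0.6}, {"trans":[0, 0, -1], "finger_gap":0.6}, {"trans":[0, 0, -1.6], "finger_gap":0.6}, {"trans":[0, 0, -1.6], "finger_gap":0.6}]'

```text
time_s: 31.85
eef_pos: [0.4023, 0.3285, 0.2203]
eef_rot: [0.001, 0.803, 0.596, 0.005]
wrist_force: [0.6, 0.8, -0.7]
opening: 0.599
grasp_force: 0.0
```

```bash
python3 - <<'E'
from h import *
im,p=snap('wrist','w10.png'); np.save('w10.npy',p['view'])
want(.409,-.257,.22,50)
E
```

```text
want (0.409, -0.257, 0.22) d [-0.5573  0.1768 -0.0041] rz 0.405 yaw 73.22 t 31.9
```

View pics/w10.png

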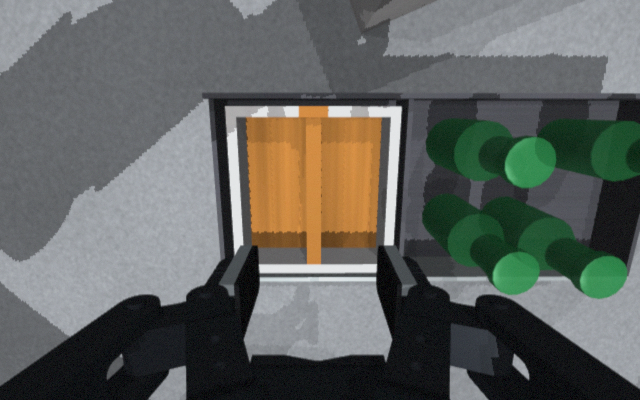

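tray_a sits squarely on the floor over its key. Next I move to tray_b and measure it by rectifying the wrist image to the rim plane.

In the tool's units: -0.45 m is -4.5, -0.4 m is -4, 0.405 rad is 2.025.

Call:
creep_tool --moves '[{"trans":[-0.5, 0.16, -0.1], "finger_gap":0.6}, {"trans":[-1, 0.32, -0.1], "finger_gap":0.6}, {"trans":[-1.5, 0.48, -0.1], "rot":[0, 0, 0.25], "finger_gap":0.6}, {"trans":[-2, 0.64, -0.1], "rot":[0, 0, 0.5], "finger_gap":0.6}, {"trans":[-2.5, 0.8, -0.1], "rot":[0, 0, 0.8], "finger_gap":0.6}, {"trans":[-3, 0.95, -0.1], "rot":[0, 0, 1.1], "finger_gap":0.6}, {"trans":[-3.5, 1.11, -0.1], "rot":[0, 0, 1.4], "finger_gap":0.6}, {"trans":[-4, 1.27, -0.1], "rot":[0, 0, 1.7], "finger_gap":0.6}, {"trans":[-4.5, 1.43, -0.1], "rot":[0, 0, 2.025], "finger_gap":0.6}, {"trans":[-5, 1.59, -0.1], "rot":[0, 0, 2.025], "finger_gap":0.6}]'

```text
time_s: 33.15
eef_pos: [0.406, -0.1989, 0.2229]
eef_rot: [-0.001, 0.907, 0.422, -0.001]
wrist_force: [1.0, -0.1, -1.0]
opening: 0.596
grasp_force: 0.0
```

Call:
creep_tool --moves '[{"trans":[-0.5, -0.04, 0], "finger_gap":0.6}, {"trans":[-0.6, -0.05, 0.05], "finger_gap":0.6}, {"trans":[-0.6, -0.05, 0.05], "finger_gap":0.6}]'

```text
time_s: 33.52
eef_pos: [0.3638, -0.2398, 0.2181]
eef_rot: [-0.002, 0.907, 0.422, -0.0]
wrist_force: [0.7, 0.2, -0.1]
opening: 0.603
grasp_force: 0.0
```

```bash
cat > crate.py <<'E'
from h import *
def crate(im,p,z,c,R=.13):
    # rectify to plane z, 0.5 mm/px, about c
    f=200/np.tan(np.radians(p['fovy'])/2); S=int(R*4000)
    A=np.array([[0,.0005,c[0]-R],[.0005,0,c[1]-R],[0,0,z],[0,0,1]]);A[:3]=A[:3]
    V=p['view'][:3]@A; K=np.array([[f,0,p['cx']],[0,f,p['cy']],[0,0,1]])
    H=K@np.diag([1,-1,-1])@V
    w=cv2.warpPerspective(im,H,(S,S),flags=cv2.INTER_LINEAR|cv2.WARP_INVERSE_MAP)
    h=cv2.cvtColor(w,cv2.COLOR_BGR2HSV); m=((h[...,1]<40)&(h[...,2]>200)).astype(np.uint8)
    m=cv2.morphologyEx(m,cv2.MORPH_OPEN,np.ones((5,5)))
    n,l,st,ce=cv2.connectedComponentsWithStats(m); ys,xs=np.nonzero(np.isin(l,[i for i in range(1,n) if st[i,4]>250]))
    (r,s,a)=cv2.minAreaRect(np.stack([xs,ys],1).astype(np.float32))
    q=A@np.array([r[0],r[1],1]); return w,q[:2],np.array(s)*.5,-a,[st[i,4] for i in range(1,n) if st[i,4]>250]
E
python3 - <<'E'
from crate import *
p=dict(ctrl.camera_params('wrist'));v=p['view'];p['view']=np.load('w8.npy')
print(crate(cv2.imread('pics/w8.png'),p,.055,(.41,.008))[1:])
im,p=snap('wrist','w11.png'); np.save('w11.npy',p['view'])
r=crate(im,p,.055,(.414,-.249));print(r[1:]);cv2.imwrite('pics/rect.png',r[0])
want(r[1][0],r[1][1],.027,50)
E
```

```text
(array([ 0.28 , -0.122]), array([0., 0.]), -0.0, [])
(array([ 0.284, -0.379]), array([0., 0.]), -0.0, [])
want (np.float64(0.284), np.float64(-0.379), 0.027) d [-0.1587  0.0285  0.1914] rz -0.0 yaw 49.98 t 33.58
```

```bash
python3 - <<'E'
from crate import *
im=cv2.imread('pics/w8.png');h=cv2.cvtColor(im,cv2.COLOR_BGR2HSV);print(h[150,247],h[150,395],h[240,300],h[94,260],h[94,380],h[150,100])
want(.409,-.257,.22,50)
E
```

```text
[ 90   7 192] [ 90   4 189] [109  11 191] [105   5 189] [ 99   9 189] [105  16 124]
want (0.409, -0.257, 0.22) d [ 0.0153  0.0454 -0.0014] rz -0.0 yaw 49.98 t 33.58
```

In the tool's units: 0.045 m is 0.45, 0.015 m is 0.15.

Call:
creep_tool --moves '[{"trans":[0.15, 0.45, 0], "finger_gap":0.6}, {"trans":[0.15, 0.45, 0], "finger_gap":0.6}, {"trans":[0.15, 0.45, 0], "finger_gap":0.6}]'

```text
time_s: 33.95
eef_pos: [0.409, -0.2565, 0.2193]
eef_rot: [-0.001, 0.906, 0.424, -0.0]
wrist_force: [-0.2, -0.2, 0.0]
opening: 0.602
grasp_force: 0.0
```

```bash
sed -i 's/>200/>165/' crate.py
python3 - <<'E'
from crate import *
p=dict(ctrl.camera_params('wrist'));p['view']=np.load('w8.npy')
print(crate(cv2.imread('pics/w8.png'),p,.055,(.41,.008))[1:])
im,p=snap('wrist','w12.png'); np.save('w12.npy',p['view'])
r=crate(im,p,.055,(.414,-.249));print(r[1:]);cv2.imwrite('pics/rect.png',r[0])
want(r[1][0],r[1][1],.027,50)
E
```

```text
(array([0.40953442, 0.0092937 ]), array([139.31227112, 135.71554565]), -37.22771072387695, [np.int32(12074), np.int32(1009)])
(array([ 0.41521066, -0.24709531]), array([139.55183411, 135.96363831]), -39.67271041870117, [np.int32(12590), np.int32(971)])
want (np.float64(0.41521066284179686), np.float64(-0.2470953063964844), 0.027) d [ 0.0114 -0.001   0.1925] rz 0.002 yaw 50.11 t 34.0
```

The rectified fit gives the right crate size (139.6 × 136.0 mm). tray_b is at (0.4152, -0.2471), yaw 50.3°.

In the tool's units: -0.001 m is -0.01, 0.192 m is 1.92, -0.004 rad is -0.02.

Call:
creep_tool --moves '[{"trans":[0.11, -0.01, 0.5], "rot":[0, 0, -0.02], "finger_gap":0.6}, {"trans":[0.11, -0.01, 1.1], "rot":[0, 0, -0.02], "finger_gap":0.6}, {"trans":[0.11, -0.01, 1.6], "rot":[0, 0, -0.02], "finger_gap":0.6}, {"trans":[0.11, -0.01, 1.88], "rot":[0, 0, -0.02], "finger_gap":0.6}, {"trans":[0.11, -0.01, 1.92], "rot":[0, 0, -0.02], "finger_gap":0.6}, {"trans":[0.11, -0.01, 1.92], "rot":[0, 0, -0.02], "finger_gap":0.6}]'

```text
time_s: 34.75
eef_pos: [0.4155, -0.2491, 0.0289]
eef_rot: [0.001, 0.905, 0.425, 0.0]
wrist_force: [0.6, 0.5, 0.2]
opening: 0.6
grasp_force: 0.0
```

Call:
creep_tool --moves '[{"finger_gap":0}, {"finger_gap":0}, {"finger_gap":0}, {"finger_gap":0}, {"finger_gap":0}]'

```text
time_s: 35.38
eef_pos: [0.4158, -0.2496, 0.0291]
eef_rot: [0.001, 0.905, 0.424, 0.0]
wrist_force: [-1.8, 1.0, 7.6]
opening: 0.13
grasp_force: 60.6
```

Call:
creep_tool --moves '[{"trans":[0, 0, -0.4], "finger_gap":0}, {"trans":[0, 0, -1], "finger_gap":0}, {"trans":[0, 0, -1.6], "finger_gap":0}, {"trans":[0, 0, -1.9], "finger_gap":0}, {"trans":[0, 0, -1.9], "finger_gap":0}]'

```text
time_s: 36.0
eef_pos: [0.4161, -0.2498, 0.2201]
eef_rot: [0.003, 0.905, 0.425, 0.001]
wrist_force: [-0.5, 0.1, -5.0]
opening: 0.132
grasp_force: 59.8
```

```bash
python3 -c "
from h import *
want(.3993,.3269,.215,73.2)"
```

```text
want (0.3993, 0.3269, 0.215) d [ 0.4326 -0.3818  0.0028] rz -0.401 yaw 50.24 t 36.0
```

Distance .577 → 12 rows + rotation. First call in tool axes: 10 rows to ~ (.40,-.353). Then rotate included in first call; second call compute anew.

Call:
creep_tool --moves '[{"trans":[0.4, -0.36, 0], "finger_gap":0}, {"trans":[0.8, -0.71, 0], "finger_gap":0}, {"trans":[1.2, -1.06, 0], "rot":[0, 0, -0.25], "finger_gap":0}, {"trans":[1.6, -1.41, 0], "rot":[0, 0, -0.5], "finger_gap":0}, {"trans":[2, -1.77, 0], "rot":[0, 0, -0.75], "finger_gap":0}, {"trans":[2.4, -2.12, 0], "rot":[0, 0, -1], "finger_gap":0}, {"trans":[2.8, -2.47, 0], "rot":[0, 0, -1.25], "finger_gap":0}, {"trans":[3.2, -2.82, 0], "rot":[0, 0, -1.5], "finger_gap":0}, {"trans":[3.6, -3.18, 0], "rot":[0, 0, -1.8], "finger_gap":0}, {"trans":[3.9, -3.44, 0], "rot":[0, 0, -2.005], "finger_gap":0}]'

```text
time_s: 37.25
eef_pos: [0.3979, 0.2725, 0.2147]
eef_rot: [-0.001, 0.802, 0.597, -0.002]
wrist_force: [0.6, 0.6, -3.4]
opening: 0.125
grasp_force: 60.0
```

```bash
python3 -c "
from h import *
want(.3990,.3260,.215,73.2)"
```

```text
want (0.399, 0.326, 0.215) d [ 0.0515 -0.0143 -0.0004] rz 0.003 yaw 73.38 t 37.25
```

Call:
creep_tool --moves '[{"trans":[0.3, -0.08, 0], "rot":[0, 0, 0.015], "finger_gap":0}, {"trans":[0.51, -0.14, 0], "rot":[0, 0, 0.015], "finger_gap":0}, {"trans":[0.51, -0.14, 0.3], "rot":[0, 0, 0.015], "finger_gap":0}, {"trans":[0.51, -0.14, 0.7], "rot":[0, 0, 0.015], "finger_gap":0}, {"trans":[0.51, -0.14, 0.7], "rot":[0, 0, 0.015], "finger_gap":0}, {"trans":[0.51, -0.14, 0.7], "rot":[0, 0, 0.015], "finger_gap":0}]'

```text
time_s: 38.0
eef_pos: [0.4012, 0.3236, 0.1476]
eef_rot: [-0.0, 0.804, 0.595, -0.001]
wrist_force: [-0.1, 0.7, -3.6]
opening: 0.13
grasp_force: 59.9
```

```bash
python3 - <<'E'
from crate import *
im,p=snap('wrist','w13.png');z=ctrl.get_obs()['eef_pos'][2]+.026
r=crate(im,p,z,(.399,.326));print(r[1:]);want(.399,.326,.115,73.2)
E
```

```text
(array([0.41359766, 0.3510302 ]), array([139.5664978 , 252.04620361]), -18.510141372680664, [np.int32(15570), np.int32(3645), np.int32(870), np.int32(562)])
want (0.399, 0.326, 0.115) d [ 0.001  -0.0035  0.0336] rz -0.003 yaw 73.03 t 38.05
```

Call:
creep_tool --moves '[{"trans":[0.01, -0.035, 0.1], "rot":[0, 0, -0.015], "finger_gap":0}, {"trans":[0.01, -0.035, 0.18], "rot":[0, 0, -0.015], "finger_gap":0}, {"trans":[0.01, -0.035, 0.18], "rot":[0, 0, -0.015], "finger_gap":0}, {"trans":[0.01, -0.035, 0.18], "rot":[0, 0, -0.015], "finger_gap":0}]'

```text
time_s: 38.55
eef_pos: [0.3985, 0.3258, 0.1299]
eef_rot: [0.0, 0.803, 0.596, 0.0]
wrist_force: [0.3, 0.8, -3.9]
opening: 0.123
grasp_force: 59.9
```

```bash
python3 -c "
from h import *
want(.399,.326,.116,73.2)"
```

```text
want (0.399, 0.326, 0.116) d [0.0003 0.0005 0.0139] rz 0.0 yaw 73.21 t 38.55
```

Call:
creep_tool --moves '[{"trans":[0, 0.005, 0.04], "finger_gap":0}, {"trans":[0, 0.005, 0.08], "finger_gap":0}, {"trans":[0, 0.005, 0.11], "finger_gap":0}, {"trans":[0, 0.005, 0.13], "finger_gap":0}, {"trans":[0, 0.005, 0.13], "finger_gap":0}]'

```text
time_s: 39.17
eef_pos: [0.3987, 0.3256, 0.1166]
eef_rot: [-0.0, 0.803, 0.596, -0.0]
wrist_force: [-0.2, 0.3, -4.6]
opening: 0.126
grasp_force: 59.9
```

Call:
creep_tool --moves '[{"trans":[0, 0, 0.01], "finger_gap":0}, {"trans":[0, 0, 0.02], "finger_gap":0}, {"trans":[0, 0, 0.02], "finger_gap":0}]'

```text
time_s: 39.55
eef_pos: [0.3988, 0.3256, 0.1147]
eef_rot: [-0.0, 0.803, 0.596, -0.0]
wrist_force: [0.6, -0.4, -4.7]
opening: 0.129
grasp_force: 59.9
```

In the tool's units: 0.0015 m is 0.015, 0.001 m is 0.01.

Call:
creep_tool --moves '[{"trans":[0, 0, 0.01], "finger_gap":0}, {"trans":[0, 0, 0.015], "finger_gap":0}, {"trans":[0, 0, 0.015], "finger_gap":0}]'

```text
time_s: 39.92
eef_pos: [0.399, 0.3257, 0.1141]
eef_rot: [0.0, 0.803, 0.596, 0.0]
wrist_force: [-4.1, -1.3, 5.5]
opening: 0.133
grasp_force: 61.4
```

Call:
creep_tool --moves '[{"trans":[0, 0, 0.01], "finger_gap":0}, {"trans":[0, 0, 0.01], "finger_gap":0}]'

```text
time_s: 40.17
eef_pos: [0.399, 0.3257, 0.1141]
eef_rot: [0.0, 0.803, 0.596, 0.0]
wrist_force: [-6.3, -3.9, 14.4]
opening: 0.129
grasp_force: 62.6
```

Seated at the expected height (0.114 − 0.029 = 0.085). Next I release, rise and take a last look.

Call:
creep_tool --moves '[{"trans":[0, 0, -0.02], "finger_gap":0.6}, {"trans":[0, 0, -0.02], "finger_gap":0.6}, {"trans":[0, 0, -0.02], "finger_gap":0.6}, {"trans":[0, 0, -0.5], "finger_gap":0.6}, {"trans":[0, 0, -1], "finger_gap":0.6}, {"trans":[0, 0, -1.5], "finger_gap":0.6}, {"trans":[-0.5, 0, -1.5], "finger_gap":0.6}, {"trans":[-1, 0, -1.5], "finger_gap":0.6}, {"trans":[-1, 0, -1.5], "finger_gap":0.6}, {"trans":[-1, 0, -1.5], "finger_gap":0.6}]'

```text
time_s: 41.42
eef_pos: [0.3704, 0.2301, 0.2626]
eef_rot: [-0.0, 0.803, 0.596, 0.001]
wrist_force: [0.2, -1.0, -0.2]
opening: 0.597
grasp_force: 0.0
```

```bash
python3 - <<'E'
from crate import *
w,p=snap('wrist','w14.png'); r=crate(w,p,.14,(.399,.326),.1);print(r[1:])
s,_=snap('scene','s14.png')
c=cv2.resize(s[130:260,360:500],None,fx=2.85,fy=2.85,interpolation=cv2.INTER_CUBIC)
o=np.zeros((400+c.shape[0]//2*0+c.shape[0]//1-0 if False else 590,640,3),np.uint8)
o[:280]=cv2.resize(w,None,fx=.7,fy=.7)[:,:].copy().__getitem__((slice(0,280),slice(0,448))).repeat(1,0) if False else np.pad(cv2.resize(w,(448,280)),((0,0),(0,192),(0,0)))
o[285:285+min(305,c.shape[0]),:c.shape[1]]=c[:305]
cv2.imwrite('pics/fin.png',np.hstack([cv2.resize(w,(416,260)).copy() if False else np.pad(cv2.resize(w,(400,250)),((0,120),(0,0),(0,0))),c[:370,:399]]) if c.shape[0]>=370 else o)
E
```

```text
(array([0.39335399, 0.30990834]), array([108.15747833, 135.88235474]), -16.8518009185791, [np.int32(6090), np.int32(453), np.int32(749)])
```

View pics/fin.png

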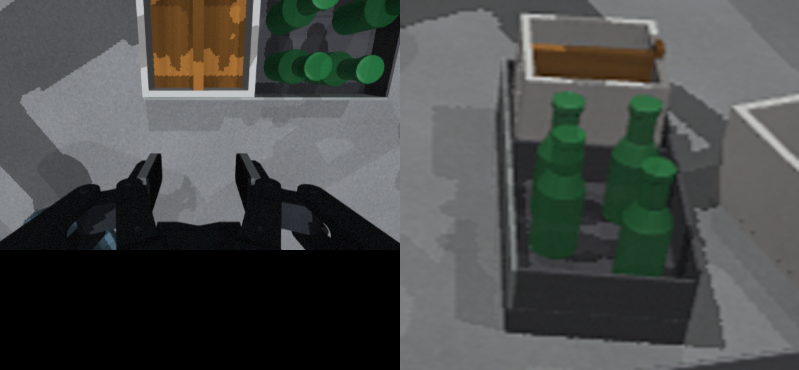

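All four bottles stand upright in the long bay. The upper crate lies level, in line with the rack (width 135.9 mm at its expected rim height, yaw 73.1°), with its key at the back wall.

```bash
python3 -c "
from h import *
print(ctrl.hand_in())"
```

```text
the job is handed in; nothing more can be done
None
```

I handed the job in at about 41 s of the 210 s allowed: four small green bottles stand upright in the bottle bay, with the crates stacked over the keys (tray_a below, tray_b on top); bottle 2 ended about 50 mm from where I set it, for a reason I didn't find, but within the allowed area, and the hand-in returned no verdict.

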